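Clear the science table into its trays

TASK

Clear up the five things lying in the row between the trays and the robot. Lay both markers lengthwise in the long open tray, each flat on its floor; stand the large jar in the larger bay of the divided tray and the small jar in its smaller bay; and lay the board eraser, felt side down, in the square tray. Never tip a jar over, and leave the yellow toy brick that lies in the row of things where it is.

Things in the scene. Friction and masses are not known exactly. Their poses are not given: they have to be found in the camera images.
- slim_marker_mid (a point): Loose slim whiteboard marker lying flat: a square bar with rounded edges, 130 long x 18 x 18 mm, white barrel and blue cap. The point is its centre (9 mm above what it lies on); its x axis runs along its length towards the cap. About 30 g; does not roll.
- thick_marker_mid (a point): Loose thick marker lying flat: a square bar with rounded edges, 100 long x 24 x 24 mm, white barrel and blue cap. The point is its centre (12 mm above what it lies on); its x axis runs along its length towards the cap. About 40 g; does not roll.
- large_jar_mid (a point): Loose large sample jar standing upright: a round closed jar, diameter 52 mm, height 70 mm, white with an aluminium lid (the top 16 mm). The point is its centre, 35 mm above its underside; z axis up. About 160 g.
- small_jar_mid (a point): Loose small sample jar standing upright: the same make, diameter 38 mm, height 50 mm. The point is its centre, 25 mm above its underside; z axis up. About 80 g.
- board_eraser_mid (a point): Loose whiteboard eraser lying felt side down: a block 95 x 45 x 30 mm, light wooden back (upper 12 mm) on dark grey felt (lower 18 mm, rigid here). The point is its centre, 15 mm above its underside; x axis along its 95 mm length, z axis up out of the wooden back. About 60 g.
- pen_tray: The long open grey tray without divider, fixed to the table, for the two markers. Outside 140 mm (its x) by 200 mm (its y, the long way), walls 4 mm thick and 14 mm high overall, floor 4 mm above the table. Inside 132 x 192 mm. Origin: centre of the underside, on the table; z up. There is room for the markers side by side, some 60 mm between centres; open the fingers only partly there, so as not to push the walls or the other marker.
- jar_tray: The divided grey tray, fixed to the table, for the two jars. Outside 130 mm (its x) by 200 mm (its y), walls and divider 4 mm thick and 18 mm high overall, floor 4 mm above the table. The divider runs along x, centred at y = +14 mm. Larger bay: inside 122 mm by 108 mm, centre at y = -42 mm. Smaller bay: inside 122 mm by 80 mm, centre at y = +56 mm. Origin: centre of the underside, on the table; z up.
- eraser_tray: The square open grey tray, fixed to the table, for the board eraser. Outside 130 x 130 mm, walls 4 mm thick and 14 mm high overall, floor 4 mm above the table. Inside 122 x 122 mm. Origin: centre of the underside, on the table; z up.
- toy_brick: Loose yellow studded toy brick, 48 x 32 x 19 mm plus 3.5 mm studs, lying in the same row as the five things; not part of the job, to be left where it is (within 20 mm). Origin: centre of its underside; x along its length.
Mind the look-alikes: they are no part of the job. Leave any purple look-alike of the part that bears slim_marker_mid alone.

How it is judged:
By the outcome, as a careful person would: the job done as asked, in the order asked, and still so for the second after the job is handed in, with the robot touching nothing.
It also fails if it takes over 120 s, if anything falls off the work surface, if the arm or the gripper's body presses on something with over 40 N, if the wrist force passes 120 N, or if a joint passes its speed limit or range.

ROBOT

A 6-joint arm with a two-finger parallel gripper is mounted at the origin on the work surface. World frame = base frame: x ahead of the robot, y to its left, z up, the work surface at z = 0. Lengths are in m, angles in rad, forces in N, time in s.
With the tool pointing down it reaches from about 0.325 to 0.925 m from the base axis. Payload 3.1 kg.
Tool frame: the origin (TCP) lies at the very end of the fingers, on their centre line; the grasp point (between the pads) lies 19 mm behind it; z points along the fingers, y is the direction in which the jaws open and shut (so a half turn about z gives the same grasp; the last joint's range is limited). The gripper opens to 85 mm and grips with 20 to 120 N. Pads are 22 mm wide; open, the fingers measure 114 mm over their backs; the gripper's body (76 mm by 85 mm) begins 54 mm behind the grasp point. The pads swing forward as they close: fully open they stand 13 mm farther back than shut.
Start: joints at [1.084, 0.217, 1.613, -0, 1.311, -0.112], TCP at [0.229, 0.582, 0.197] pointing down, gripper open.
Joint ranges: [-2.75, 2.75], [-0.78, 2.1], [0.31, 2.55], [-1.13, 4.27], [0.13, 2.63], [-2.58, 2.58]. Speed limits (rad/s): [2.79, 2.79, 3.14, 3.14, 3.14, 3.14].

INTERFACE

Orientations are given as a 3x3 rotation matrix whose columns are the frame's x, y, z axes.
In Python, from cell import bot gives the robot as it stands.
- The arm moves only by the shell command python3 -m crank 'ROWS' [FORCE]. ROWS is JSON, one flat list of numbers, 7 for each row, row after row: the shift along the tool's x, y, z in units of 40 mm (1.0 is 40 mm), then the turn, a rotation vector about the tool's x, y, z in units of 5 degrees (1.0 is 5 degrees), then the gripper command: -1 is shut, 1 is fully open, values between are in proportion. In form: [x, y, z, rx, ry, rz, jaw, x, y, z, rx, ry, rz, jaw, ...]. A call has 1 to 8 rows; each row shifts and turns the pose as measured when the row begins, along the tool's axes as they then stand; what a row does not reach is not made up. A row lasts 1/8 s, in which the tool goes at most 62.5 mm and 10.7 degrees, less where a joint would pass 70% of its speed; a pose out of reach is approached as far as the arm can. A call is refused whole if a number of a shift passes 1 or a number of a turn 1, either way. A call with a gripper value outside its range is refused whole. The fingers move at their own pace and stop on an object; FORCE is the grip in N (left out, the last holds). Time passes only in rows, so rows that do not move let the fingers close. It gives the time, the measured TCP pose, the force and the opening at its end, in the units of the state.
- bot.sense(): the state, without advancing time (a new reading comes with each control period).
- bot.read_camera(name): name is "side" or "top"; returns a dict with "pixels" (480x640x3 uint8, blue, green, red), "range_z" (480x640 float32, m along the optical axis (not along the pixel's ray), 0 where there is no reading), "vertical_fov" (degrees; the focal length in pixels is half the picture's height over the tangent of half this angle, whatever the lens; pixels are square), "cx", "cy" (the principal point, pixels), "extrinsics" (4x4, takes a point from world to camera coordinates). Camera axes: x right, y down, z forward; pixel columns grow to the right and rows downward; lengths in m; the calibration is good to about 2 mm. A picture is of the moment at which its call begins.
- bot.finish_job(): hands the job in, once; it reports no verdict.
The state is a dict: "time": time; "joints": joint angles; "dq": joint speeds; "effort": joint torques, N m; "ee_pos": TCP position; "eef_rot": TCP orientation; "force": force on the tool from outside, world axes, zero at the start; "torque": the same for the moment, N m; "gripper_width": opening from 0.0 (shut) to 1.0 (fully open).
Only numpy, scipy, OpenCV 4.12 (cv2) and the standard library are available. Lean on these libraries where they do the work, as an engineer would, in place of code of your own. Each camera call takes 0.05 s, during which the arm holds its last target. There are 200 camera calls.

## Working session

There is one attempt and no reset: what is moved stays moved. The work goes in short steps, Python scripts to look and compute and a shell command to move; the robot and the scene stay as the last step left them, time stands still between calls to the robot, and variables do not carry over. Pictures are saved under pics/ and viewed, about 12 in all and at most 16, crops included, and the job is handed in when it is done.

```bash
ls; mkdir -p pics; cat > h.py <<'E'
import numpy as np, cv2
from cell import bot
def cam(n):
    c=bot.read_camera(n); c['f']=240/np.tan(np.radians(c['vertical_fov'])/2); return c
def world(c,u,v,z):
    E=c['extrinsics'];R=E[:3,:3];t=E[:3,3];o=-R.T@t
    d=R.T@np.array([(u-c['cx'])/c['f'],(v-c['cy'])/c['f'],1]); return o+d*(z-o[2])/d[2]
def cloud(c):
    v,u=np.mgrid[:480,:640];Z=c['range_z'];E=c['extrinsics']
    P=np.stack([(u-c['cx'])/c['f']*Z,(v-c['cy'])/c['f']*Z,Z],-1)-E[:3,3]
    return P@E[:3,:3]
E
python3 - <<'E'
from h import *
for n in('top','side'):
    c=cam(n);cv2.imwrite(f'pics/{n}0.png',c['pixels']);print(n,c['f'],c['cx'],c['cy'],c['extrinsics'].round(3).tolist())
s=bot.sense();print(s['time'],s['ee_pos'],s['eef_rot'],s['gripper_width'])
E
```

```text
pics
top 550.3548224733121 308.88068851424146 230.3890677897339 [[-0.021, -1.0, 0.004, 0.058], [-0.997, 0.021, -0.07, 0.437], [0.07, -0.005, -0.998, 1.254], [0.0, 0.0, 0.0, 1.0]]
side 565.8479098796109 321.43179698747826 234.2903185571781 [[0.999, -0.035, 0.013, -0.45], [-0.007, -0.509, -0.861, 0.077], [0.037, 0.86, -0.509, 1.565], [0.0, 0.0, 0.0, 1.0]]
0.1 [0.2283922  0.58087844 0.19554082] [[-9.30586484e-01  3.66070657e-01 -1.03389877e-03]
 [ 3.66072044e-01  9.30584377e-01 -1.99378123e-03]
 [ 2.32265239e-04 -2.23386730e-03 -9.99997478e-01]] 0.9960341288143694
```

View pics/top0.png

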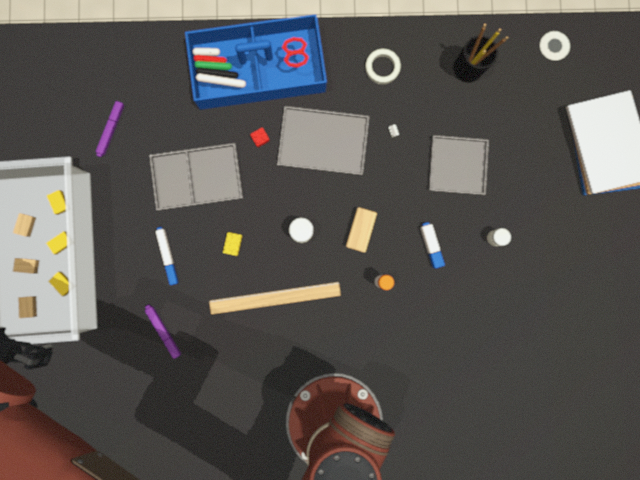

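View pics/side0.png

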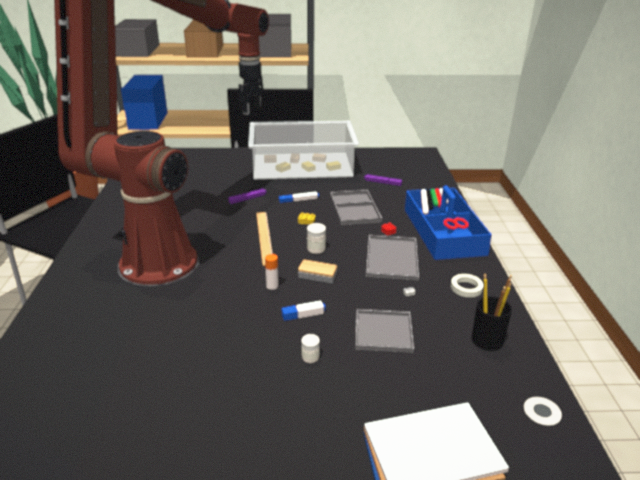

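The top view has world +x up and +y left. Pixels that matter, with what could be mistaken for each:
- **Slim marker:** white and blue at (166,256). The purple look-alikes are at (109,129) and (162,331), and more pens lie in the blue box around (215,65).
- **Thick marker:** (432,245).
- **Large jar:** (301,230), and **small jar:** (500,237). The orange-capped bottle at (386,282) and the tape rolls at (383,66) and (555,46) are not jars.
- **Eraser:** (361,230). The wooden strip at (275,298) is not it.
- **Brick:** (232,244), to be left alone.
- **Trays:** divided (196,177), long (323,140), square (459,165).

```bash
cat > m.py <<'E'
from h import *
def rect(c,m,z,box,minA=60):
    x0,y0,x1,y1=box;M=np.zeros((480,640),np.uint8);M[y0:y1,x0:x1]=m[y0:y1,x0:x1]
    k=cv2.morphologyEx(M,cv2.MORPH_CLOSE,np.ones((3,3),np.uint8))
    cs=cv2.findContours(k,cv2.RETR_EXTERNAL,cv2.CHAIN_APPROX_NONE)[0];q=max(cs,key=cv2.contourArea)[:,0]
    W=np.array([world(c,u,v,z)[:2] for u,v in q]);(cx,cy),(a,b),_=r=cv2.minAreaRect((W*1000).astype(np.float32))
    p=cv2.boxPoints(r);e=[p[1]-p[0],p[2]-p[1]];L=max(e,key=np.linalg.norm)
    return np.array([cx,cy]),max(a,b),min(a,b),np.degrees(np.arctan2(L[1],L[0]))%180
def show(n,r): print(n,r[0].round(1),'L %.1f W %.1f long-axis deg %.1f'%r[1:])
def masks(c):
    h,s,v=cv2.split(cv2.cvtColor(c['pixels'],cv2.COLOR_BGR2HSV))
    return h,s,v
def jar(c,n,box,zt):
    P=cloud(c);x0,y0,x1,y1=box;p=P[y0:y1,x0:x1].reshape(-1,3);t=p[abs(p[:,2]-zt)<.008]
    (x,y),r=cv2.minEnclosingCircle((t[:,:2]*1000).astype(np.float32))
    print(n,'top pts',len(t),'z %.4f'%np.median(t[:,2]),'mean',(t[:,:2].mean(0)*1000).round(1),'circ',round(x,1),round(y,1),'d',round(2*r,1))
E
python3 - <<'E'
from m import *
c=cam('top');h,s,v=masks(c)
wh=((v>120)).astype(np.uint8);blue=((h>95)&(h<125)&(s>120)&(v>70))
show('slim',rect(c,(wh|blue),.014,(140,215,190,300)))
show('slimcap',rect(c,blue.astype(np.uint8),.014,(140,215,190,300)))
show('thick',rect(c,(wh|blue),.018,(412,212,455,280)))
show('thickcap',rect(c,blue.astype(np.uint8),.018,(412,212,455,280)))
show('eraser',rect(c,(v>150).astype(np.uint8),.030,(335,195,385,265)))
show('brick',rect(c,((h>20)&(h<35)&(s>120)&(v>100)).astype(np.uint8),.02,(210,225,255,265)))
g=((v>75)&(s<60)).astype(np.uint8)
for n,b,z in(('jar_tray',(140,135,250,217),.018),('pen_tray',(270,98,378,182),.014),('eraser_tray',(420,125,500,203),.014)): show(n,rect(c,g,z,b))
jar(c,'large',(275,205,330,255),.07);jar(c,'small',(475,215,525,260),.05)
P=cloud(c)
for n,u,w in(('table',550,250),('slim',163,245),('thick',430,235),('eraser',361,230),('brick',232,244),('pentrayfloor',323,140),('jarfl',215,175),('jarfl2',172,180),('erfl',459,165)): print(n,P[w-2:w+3,u-2:u+3].reshape(-1,3).mean(0).round(4))
E
```

```text
slim [387.1 378. ] L 137.9 W 23.5 long-axis deg 14.5
slimcap [342.7 366.1] L 46.1 W 22.4 long-axis deg 15.0
thick [ 399.  -234.6] L 108.3 W 29.5 long-axis deg 14.4
thickcap [ 363.8 -243.3] L 35.3 W 29.2 long-axis deg 16.4
eraser [436.4 -71.2] L 96.3 W 46.7 long-axis deg 161.8
brick [410.9 225.1] L 51.8 W 38.1 long-axis deg 166.7
jar_tray [569.6 308.3] L 205.9 W 135.7 long-axis deg 97.0
pen_tray [646.8  10.5] L 205.6 W 152.3 long-axis deg 82.0
eraser_tray [ 584.7 -305. ] L 136.0 W 136.0 long-axis deg 84.3
large top pts 429 z 0.0700 mean [436.1  67.2] circ 436.4 67.2 d 51.7
small top pts 234 z 0.0494 mean [ 411.8 -382.6] circ 411.6 -383.4 d 38.9
table [ 3.810e-01 -5.134e-01 -5.000e-04]
slim [0.411  0.3839 0.0175]
thick [ 0.4205 -0.2289  0.0242]
eraser [ 0.435  -0.0705  0.03  ]
brick [0.4097 0.2252 0.0201]
pentrayfloor [0.6511 0.0104 0.0039]
jarfl [0.5732 0.2653 0.0037]
jarfl2 [0.5636 0.3661 0.0033]
erfl [ 0.585  -0.3078  0.0038]
```

```bash
cat > go.py <<'E'
import sys
from h import *
def go(x,y,z,yaw):
    """mm, deg (world heading of the jaw axis, mod 180)"""
    s=bot.sense();R=s['eef_rot'];p=s['ee_pos']*1000
    d=R.T@(np.array([x,y,z])-p)/40
    now=np.degrees(np.arctan2(R[1,1],R[0,1]))
    print('t %.2f'%s['time'],'p',p.round(1),'jawyaw %.1f'%now,'q1,q6',np.degrees(s['joints'][[0,5]]).round(0),'grip %.3f'%s['gripper_width'],'F',s['force'].round(1))
    print('shift units tool',d.round(2),' tilt rx,ry to level (units)',(np.array([-(R.T@[0,0,-1])[1],(R.T@[0,0,-1])[0]])*57.3/5).round(2))
    t=-(yaw-now);Y=np.radians(yaw);Rt=np.array([[-np.sin(-Y+np.pi/2+np.pi/2),0,0]]) if 0 else None
    # shift as seen after the turn is made
    yv=np.array([np.cos(Y),np.sin(Y),0]);zv=np.array([0,0,-1.]);xv=np.cross(yv,zv)
    print('turn rz units %.1f'%(t/5),'; after turn shift',(np.array([xv,yv,zv])@(np.array([x,y,z])-p)/40).round(2))
if __name__=='__main__': go(*map(float,sys.argv[1:5]))
E
python3 - <<'E'
from m import *
p=cv2.imread('pics/top0.png');cv2.imwrite('pics/crop0.png',cv2.resize(p[95:305,140:530],None,fx=2,fy=2,interpolation=2))
E
python3 go.py 387 378 120 104.5
```

```text
t 0.15 p [228.5 581.  195.7] jawyaw 68.5 q1,q6 [62. -6.] grip 1.003 F [0.1 0.  0.3]
shift units tool [-5.55 -3.27  1.9 ]  tilt rx,ry to level (units) [-0.02 -0.  ]
turn rz units -7.2 ; after turn shift [-2.57 -5.91  1.89]
```

View pics/crop0.png

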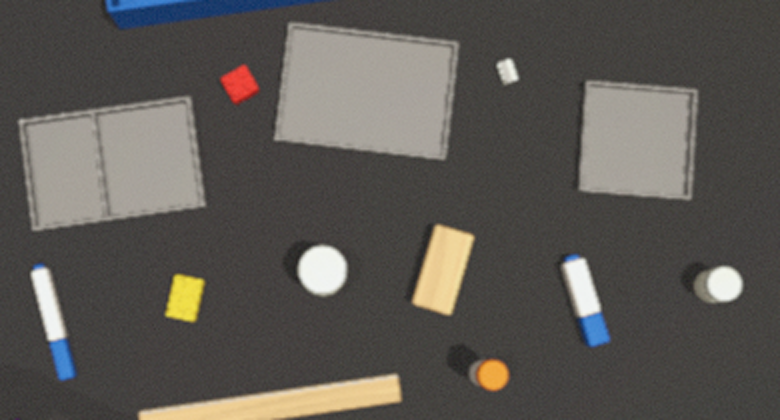

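The crop confirms it: at crop (52,322) a white and blue slim marker, at (586,300) the thick marker. The jars are at (322,270) large and (718,284) small, the eraser at (443,268), the brick at (185,298). The divided tray's smaller bay is on the left (+y) side.

```bash
python3 -m crank '[-0.8,-0.47,0.25,0,0,0,0.2,-0.8,-0.47,0.25,0,0,0,0.2,-0.8,-0.47,0.25,0,0,0,0.2,-0.8,-0.47,0.25,0,0,0,0.2,-0.8,-0.47,0.25,0,0,0,0.2,-0.8,-0.47,0.25,0,0,0,0.2,-0.8,-0.47,0.25,0,0,0,0.2]' 60
python3 -m crank '[0,0,0,0,0,-1,0.2,0,0,0,0,0,-1,0.2,0,0,0,0,0,-1,0.2,0,0,0,0,0,-1,0.2,0,0,0,0,0,-1,0.2,0,0,0,0,0,-1,0.2,0,0,0,0,0,-1,0.2]'
python3 go.py 387 378 4 104.5
```

```text
time: 1.02
ee_pos: [0.391, 0.3722, 0.1223]
eef_rot: [[-0.933, 0.361, -0.002], [0.361, 0.933, -0.002], [0.001, -0.002, -1.0]]
force: [-0.0, -0.1, -0.1]
gripper_width: 0.602
time: 1.9
ee_pos: [0.3902, 0.3669, 0.118]
eef_rot: [[-0.967, -0.253, -0.008], [-0.253, 0.967, -0.007], [0.01, -0.005, -1.0]]
force: [-0.6, 0.7, -0.1]
gripper_width: 0.596
t 1.90 p [390.2 366.9 118. ] jawyaw 104.7 q1,q6 [ 36. -69.] grip 0.596 F [-0.6  0.7 -0.1]
shift units tool [-0.02  0.3   2.85]  tilt rx,ry to level (units) [-0.05 -0.11]
turn rz units 0.0 ; after turn shift [0.01 0.29 2.85]
```

```bash
python3 -m crank '[0,0.3,0.7,0,0,0,0.2,0,0,0.8,0,0,0,0.2,0,0,0.6,0,0,0,0.2,0,0,0.3,0,0,0,0.2]'
python3 go.py 387 378 4 104.5
```

```text
time: 2.4
ee_pos: [0.3874, 0.379, 0.0205]
eef_rot: [[-0.967, -0.254, -0.006], [-0.254, 0.967, -0.005], [0.007, -0.003, -1.0]]
force: [0.1, 0.0, 0.9]
gripper_width: 0.602
t 2.40 p [387.4 379.   20.5] jawyaw 104.7 q1,q6 [ 37. -68.] grip 0.602 F [0.1 0.  0.9]
shift units tool [ 0.01 -0.02  0.41]  tilt rx,ry to level (units) [-0.04 -0.08]
turn rz units 0.0 ; after turn shift [ 0.02 -0.02  0.41]
```

```bash
python3 -m crank '[0,0,0.35,0,0,0,0.2,0,0,0.1,0,0,0,-0.2,0,0,0,0,0,0,-1,0,0,0,0,0,0,-1,0,0,0,0,0,0,-1,0,0,0,0,0,0,-1]' 50
python3 go.py 387 378 4 104.5
```

```text
time: 3.15
ee_pos: [0.389, 0.38, 0.0036]
eef_rot: [[-0.967, -0.254, -0.003], [-0.254, 0.967, -0.003], [0.003, -0.002, -1.0]]
force: [-0.2, 0.0, -0.7]
gripper_width: -0.0
t 3.15 p [389.  380.    3.6] jawyaw 104.7 q1,q6 [ 37. -68.] grip -0.000 F [-0.2  0.  -0.7]
shift units tool [ 0.06 -0.04 -0.01]  tilt rx,ry to level (units) [-0.02 -0.04]
turn rz units 0.0 ; after turn shift [ 0.06 -0.04 -0.01]
```

The fingers shut on nothing, so I'll look.

```bash
python3 - <<'E'
from m import *
c=cam('top');d=cam('side')
a=cv2.resize(c['pixels'][190:330,100:260],(640,560),interpolation=2);b=cv2.resize(d['pixels'][120:260,230:370],(560,560),interpolation=2)
cv2.imwrite('pics/a1.png',cv2.resize(np.hstack([a,b]),(800,373)))
E
```

```text
(no output)
```

View pics/a1.png

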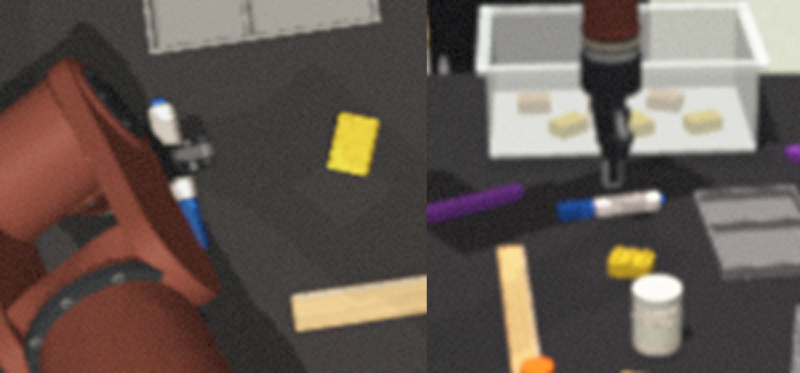

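```bash
python3 - <<'E'
from m import *
p=bot.sense()['ee_pos']
for n,bx in(('top',(140,215,190,300)),('side',(270,180,325,210))):
    c=cam(n);E=c['extrinsics'];q=E[:3,:3]@p+E[:3,3];print(n,'TCP px',(q[:2]/q[2]*c['f']+[c['cx'],c['cy']]).round(1))
    h,s,v=masks(c);blue=((h>95)&(h<125)&(s>120)&(v>50)).astype(np.uint8)
    show('cap',rect(c,blue,.014,bx))
    if n=='side': show('all',rect(c,((blue>0)|(v>120)).astype(np.uint8),.009,bx))
    P=cloud(c)
    if n=='side':
        for u in range(285,315,4): print(u,[tuple((P[v,u]*1000).round(0)) for v in range(170,206,5)])
# before-move side picture
o=cv2.imread('pics/side0.png');c=cam('side');c['pixels']=o;h,s,v=masks(c);blue=((h>95)&(h<125)&(s>120)&(v>50))
show('side0 all',rect(c,(blue|(v>120)).astype(np.uint8),.009,(270,180,325,210)))
E
```

```text
top TCP px [166.3 254.7]
cap [346.1 360.3] L 43.3 W 13.2 long-axis deg 26.2
side TCP px [299.2 198.1]
cap [341.9 360.3] L 55.3 W 46.1 long-axis deg 100.3
all [387.9 382. ] L 144.6 W 53.7 long-axis deg 14.7
285 [(np.float64(339.0), np.float64(534.0), np.float64(38.0)), (np.float64(338.0), np.float64(533.0), np.float64(19.0)), (np.float64(338.0), np.float64(535.0), np.float64(-2.0)), (np.float64(339.0), np.float64(486.0), np.float64(2.0)), (np.float64(340.0), np.float64(449.0), np.float64(0.0)), (np.float64(340.0), np.float64(407.0), np.float64(2.0)), (np.float64(341.0), np.float64(365.0), np.float64(4.0)), (np.float64(342.0), np.float64(340.0), np.float64(-2.0))]
289 [(np.float64(353.0), np.float64(541.0), np.float64(34.0)), (np.float64(352.0), np.float64(551.0), np.float64(10.0)), (np.float64(352.0), np.float64(524.0), np.float64(3.0)), (np.float64(353.0), np.float64(479.0), np.float64(5.0)), (np.float64(353.0), np.float64(450.0), np.float64(-1.0)), (np.float64(355.0), np.float64(382.0), np.float64(14.0)), (np.float64(355.0), np.float64(357.0), np.float64(8.0)), (np.float64(355.0), n
[... 2201 characters left out ...]
), (np.float64(422.0), np.float64(373.0), np.float64(19.0)), (np.float64(422.0), np.float64(373.0), np.float64(-0.0)), (np.float64(421.0), np.float64(336.0), np.float64(0.0))]
313 [(np.float64(439.0), np.float64(550.0), np.float64(30.0)), (np.float64(439.0), np.float64(553.0), np.float64(9.0)), (np.float64(438.0), np.float64(526.0), np.float64(2.0)), (np.float64(438.0), np.float64(491.0), np.float64(-1.0)), (np.float64(437.0), np.float64(453.0), np.float64(-2.0)), (np.float64(435.0), np.float64(375.0), np.float64(18.0)), (np.float64(435.0), np.float64(378.0), np.float64(-3.0)), (np.float64(434.0), np.float64(338.0), np.float64(-1.0))]
side0 all [386.6 382.5] L 142.5 W 56.2 long-axis deg 15.2
```

```bash
python3 - <<'E'
from m import *
d=cam('side');im=d['pixels'].copy()
cv2.imwrite('pics/a2.png',cv2.resize(im[100:220,240:360],(800,600)[::-1],interpolation=2)[:600])
s=bot.sense();print(s['joints'],s['ee_pos'],s['gripper_width'])
E
```

```text
[ 6.45151362e-01  2.99113970e-01  1.92252833e+00 -9.05201647e-04
  9.24997045e-01 -1.18163522e+00] [0.38848812 0.3796709  0.00298765] 0.000818123197469482
```

View pics/a2.png

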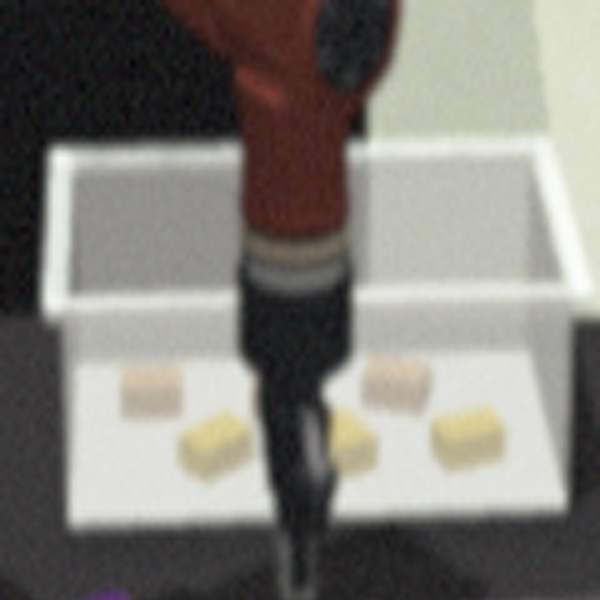

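```bash
python3 - <<'E'
from m import *
d=cam('side');P=cloud(d)*1000
for v in range(174,200,1): print(v,[('%d,%d,%d'%tuple(P[v,u].round(0))) for u in range(296,305)])
t=cam('top');P=cloud(t)*1000;m=(P[...,2]<90)&(P[...,2]>22)&(abs(P[...,0]-389)<45)&(abs(P[...,1]-375)<45);q=P[m]
print(len(q));print(q[np.argsort(q[:,2])][::max(1,len(q)//25)].round(0).tolist())
im=d['pixels'][165:215,270:330];cv2.imwrite('pics/a3.png',cv2.resize(im,(720,600),interpolation=0))
E
```

```text
174 ['379,363,100', '382,361,101', '386,347,107', '389,326,117', '392,327,116', '395,327,116', '398,328,116', '402,324,118', '405,321,119']
175 ['379,371,93', '382,364,96', '386,338,108', '389,330,111', '392,334,110', '395,327,113', '398,334,110', '402,333,110', '405,330,111']
176 ['379,364,93', '382,360,94', '386,341,103', '389,328,109', '392,332,107', '395,334,106', '398,327,109', '402,335,106', '405,334,106']
177 ['379,365,88', '382,360,91', '386,339,100', '389,340,100', '392,333,103', '395,331,104', '398,339,100', '402,343,98', '405,337,101']
178 ['379,372,82', '382,352,91', '385,346,93', '389,340,96', '392,347,93', '395,349,92', '398,359,88', '402,356,89', '405,353,90']
179 ['379,364,82', '382,344,91', '385,347,89', '389,347,89', '392,351,88', '395,341,92', '398,354,86', '402,357,85', '405,347,90']
180 ['379,365,78', '382,367,76', '385,345,87', '389,349,85', '392,355,82', '395,354,83', '398,369,76', '403,530,0', '406,531,0']
181 ['379,374,70', '382,375,69', '385,368,73', '389,366,74', '392,371,71', '395,366,73', '398,374,69', '402,520,1', '406,522,0']
182 ['379,372,67', '382,375
[... 2048 characters left out ...]
13', '381,369,9', '385,365,11', '388,374,7', '391,366,11', '395,364,12', '398,374,7', '401,365,11', '405,369,9']
199 ['378,369,6', '381,371,4', '385,373,3', '388,371,5', '391,369,6', '395,372,4', '398,370,5', '401,373,4', '405,371,5']
21
[[429.0, 389.0, 22.0], [365.0, 367.0, 23.0], [434.0, 392.0, 23.0], [415.0, 385.0, 23.0], [351.0, 367.0, 23.0], [349.0, 367.0, 23.0], [434.0, 394.0, 24.0], [422.0, 380.0, 24.0], [417.0, 380.0, 24.0], [369.0, 375.0, 25.0], [383.0, 373.0, 42.0], [378.0, 375.0, 43.0], [383.0, 375.0, 45.0], [380.0, 372.0, 46.0], [380.0, 372.0, 53.0], [384.0, 367.0, 65.0], [384.0, 367.0, 73.0], [383.0, 352.0, 83.0], [379.0, 366.0, 85.0], [381.0, 359.0, 87.0], [384.0, 366.0, 88.0]]
```

View pics/a3.png

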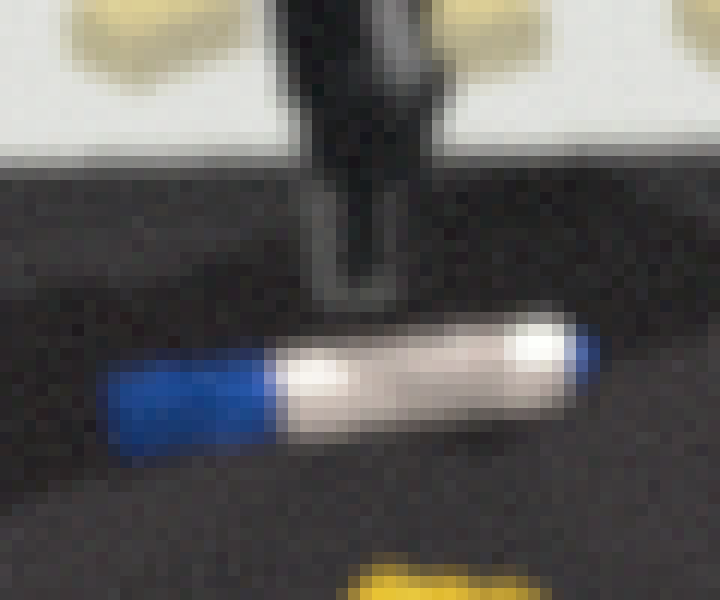

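The picture shows the shut fingertips ending at about pixel (300,190). The ranges there put them roughly 35 mm above the table, over the marker, although the reported TCP is z = 3 mm. So the real tips sit about 33 mm above the reported TCP. I'll open, go lower in small steps watching the force, and check the tips against the camera.

```bash
python3 -m crank '[0,-0.03,0,0,0,0,0.2,0,0,0,0,0,0,0.2,0.04,0,0,0,0,0,0.2,0,0,0.25,0,0,0,0.2,0,0,0.2,0,0,0,0.2]'
cat > tip.py <<'E'
from m import *
s=bot.sense();p=s['ee_pos']*1000
d=cam('side');P=cloud(d)*1000
m=(abs(P[...,0]-p[0])<60)&(abs(P[...,1]-p[1])<60)&(P[...,2]<110)&(P[...,2]>10)&(d['pixels'].max(-1)<110)
v,u=np.nonzero(m)
for r in sorted(set(v))[-24:]: print(r,'u',u[v==r].min(),u[v==r].max(),'n',(v==r).sum(),'xyz',np.median(P[r,u[v==r]],0).round(0))
E
python3 tip.py;python3 go.py 387 378 -30 104.5
```

```text
time: 4.18
ee_pos: [0.3874, 0.3782, -0.0156]
eef_rot: [[-0.967, -0.254, -0.003], [-0.254, 0.967, -0.003], [0.003, -0.002, -1.0]]
force: [-0.4, -0.5, -0.6]
gripper_width: 0.602
173 u 292 297 n 6 xyz [374. 369. 101.]
174 u 292 299 n 7 xyz [376. 352. 105.]
175 u 293 298 n 6 xyz [377. 353. 101.]
176 u 293 298 n 6 xyz [377. 357.  96.]
177 u 293 304 n 8 xyz [381. 353.  94.]
178 u 292 307 n 12 xyz [384. 345.  94.]
179 u 293 305 n 10 xyz [384. 340.  93.]
180 u 293 305 n 9 xyz [382. 343.  88.]
181 u 293 307 n 11 xyz [385. 343.  84.]
182 u 293 306 n 9 xyz [382. 350.  78.]
183 u 293 306 n 12 xyz [387. 348.  75.]
184 u 293 306 n 14 xyz [390. 336.  77.]
185 u 293 306 n 13 xyz [389. 335.  74.]
186 u 293 306 n 13 xyz [389. 329.  73.]
187 u 293 306 n 13 xyz [389. 328.  70.]
188 u 293 304 n 12 xyz [387. 349.  56.]
189 u 294 304 n 11 xyz [388. 345.  54.]
190 u 294 304 n 11 xyz [388. 346.  51.]
191 u 298 304 n 7 xyz [395. 343.  48.]
192 u 298 304 n 7 xyz [395. 344.  44.]
193 u 298 303 n 6 xyz [393. 341.  42.]
194 u 299 303 n 5 xyz [395. 341.  38.]
195 u 299 303 n 5 xyz [395. 345.  33.]
196 u 300 303 n 4 xyz [396. 341.  31.]
t 4.22 p [386.7 377.6 -16.7] jawyaw 104.7 q1,q6 [ 37. -68.] grip 0.597 F [-0.8 -1.  -0.7]
shift units tool [-0.01  0.01  0.33]  tilt rx,ry to level (units) [-0.03 -0.06]
turn rz units 0.0 ; after turn shift [-0.01  0.01  0.33]
```

```bash
python3 -m crank '[0,0,0.2,0,0,0,0.2,0,0,0.15,0,0,0,0,0,0,0,0,0,0,-1,0,0,0,0,0,0,-1,0,0,0,0,0,0,-1,0,0,0,0,0,0,-1]' 50
python3 tip.py | tail -4;python3 go.py 387 378 100 104.5
```

```text
time: 4.97
ee_pos: [0.3867, 0.3776, -0.0321]
eef_rot: [[-0.967, -0.254, -0.005], [-0.254, 0.967, -0.004], [0.005, -0.003, -1.0]]
force: [0.1, -0.5, -0.9]
gripper_width: 0.197
197 u 298 302 n 5 xyz [391. 352.  22.]
198 u 298 302 n 5 xyz [391. 359.  14.]
199 u 298 302 n 4 xyz [391. 354.  13.]
200 u 281 281 n 1 xyz [329. 345.  15.]
t 5.03 p [386.7 377.6 -32.1] jawyaw 104.7 q1,q6 [ 37. -68.] grip 0.196 F [-0.3 -1.4 -0.7]
shift units tool [ 0.01 -0.   -3.3 ]  tilt rx,ry to level (units) [-0.03 -0.06]
turn rz units 0.0 ; after turn shift [-0.01  0.01 -3.3 ]
```

Gripped: opening 0.196, about 17 mm. Lift, check, turn and carry.

```bash
python3 -m crank '[0,0,-0.4,0,0,0,-1,0,0,-0.8,0,0,0,-1,0,0,-0.9,0,0,0,-1,0,0,-0.9,0,0,0,-1,0,0,-0.4,0,0,1,-1,0,0,0,0,0,1,-1,0,0,0,0,0,1,-1,0,0,0,0,0,1,-1]'
python3 -m crank '[0,0,0,0,0,1,-1,0,0,0,0,0,1,-1,0,0,0,0,0,1,-1,0,0,0,0,0,1,-1,0,0,0,0,0,1,-1,0,0,0,0,0,1,-1,0,0,0,0,0,1,-1,0,0,0,0,0,1,-1]'
python3 -m crank '[0,0,0,0,0,1,-1,0,0,0,0,0,1,-1,0,0,0,0,0,1,-1,0,0,0,0,0,1,-1,0,0,0,0,0,1,-1,0,0,0,0,0,1,-1,0,0,0,0,0,1,-1,0,0,0,0,0,1,-1]'
python3 go.py 676.5 6.3 100 -8
```

```text
time: 6.02
ee_pos: [0.3893, 0.3798, 0.1182]
eef_rot: [[-0.995, 0.104, 0.004], [0.104, 0.995, 0.002], [-0.003, 0.002, -1.0]]
force: [-0.4, 0.4, -0.5]
gripper_width: 0.198
time: 7.02
ee_pos: [0.3908, 0.3811, 0.1291]
eef_rot: [[-0.678, 0.735, 0.013], [0.735, 0.678, 0.009], [-0.002, 0.016, -1.0]]
force: [0.2, 0.9, -0.8]
gripper_width: 0.198
time: 8.02
ee_pos: [0.3919, 0.3822, 0.1396]
eef_rot: [[-0.024, 0.999, 0.022], [1.0, 0.024, 0.015], [0.015, 0.022, -1.0]]
force: [-0.8, 0.1, -0.4]
gripper_width: 0.196
t 8.03 p [391.9 382.2 139.6] jawyaw 1.4 q1,q6 [37. 36.] grip 0.196 F [-0.8  0.1 -0.4]
shift units tool [-9.58  6.87  1.  ]  tilt rx,ry to level (units) [ 0.25 -0.17]
turn rz units 1.9 ; after turn shift [-8.31  8.35  0.99]
```

```bash
python3 -m crank '[0,0,0,0.13,-0.08,1,-1,0,0,0,0.12,-0.08,0.9,-1,-0.9,0.9,0,0,0,0,-1,-0.9,0.9,0,0,0,0,-1,-0.9,0.9,0,0,0,0,-1,-0.9,0.9,0,0,0,0,-1,-0.9,0.9,0,0,0,0,-1,-0.9,0.9,0,0,0,0,-1]'
python3 -m crank '[-0.9,0.9,0.2,0,0,0,-1,-0.9,0.9,0.2,0,0,0,-1,-0.8,0.8,0.2,0,0,0,-1,0,0,0,0,0,0,-1]'
python3 go.py 676.5 6.3 -27 -8
```

```text
time: 9.02
ee_pos: [0.5795, 0.1347, 0.1503]
eef_rot: [[0.139, 0.99, 0.011], [0.99, -0.139, 0.009], [0.011, 0.009, -1.0]]
force: [0.7, 0.2, 0.2]
gripper_width: 0.194
time: 9.52
ee_pos: [0.6741, 0.0097, 0.132]
eef_rot: [[0.144, 0.989, 0.019], [0.99, -0.144, 0.009], [0.011, 0.017, -1.0]]
force: [-0.5, 0.8, -0.5]
gripper_width: 0.197
t 9.53 p [674.1   9.7 132. ] jawyaw -8.3 q1,q6 [-5.  3.] grip 0.197 F [-0.5  0.8 -0.5]
shift units tool [-0.12  0.    3.97]  tilt rx,ry to level (units) [ 0.2  -0.13]
turn rz units -0.1 ; after turn shift [-0.08  0.07  3.98]
```

```bash
python3 -m crank '[-0.1,0,0.9,0.2,-0.13,0,-1,0,0,0.9,0,0,0,-1,0,0,0.8,0,0,0,-1,0,0,0.6,0,0,0,-1,0,0,0.2,0,0,0,-1]'
python3 go.py 676.5 6.3 -27 -8
python3 - <<'E'
from m import *
t=cam('top')['pixels'];d=cam('side')['pixels']
cv2.imwrite('pics/a4.png',np.hstack([cv2.resize(t[90:190,260:390],(480,370)),cv2.resize(d[190:290,330:440],(320,291))[:291] if 0 else cv2.resize(d[200:300,350:436],(318,370))]))
E
```

```text
time: 10.15
ee_pos: [0.6762, 0.0098, 0.0007]
eef_rot: [[0.142, 0.99, 0.007], [0.99, -0.142, 0.001], [0.002, 0.007, -1.0]]
force: [0.5, -0.3, -0.7]
gripper_width: 0.197
t 10.15 p [676.2   9.8   0.7] jawyaw -8.2 q1,q6 [-5.  3.] grip 0.197 F [ 0.5 -0.3 -0.7]
shift units tool [-0.09  0.02  0.69]  tilt rx,ry to level (units) [ 0.08 -0.03]
turn rz units -0.0 ; after turn shift [-0.09  0.02  0.69]
```

View pics/a4.png

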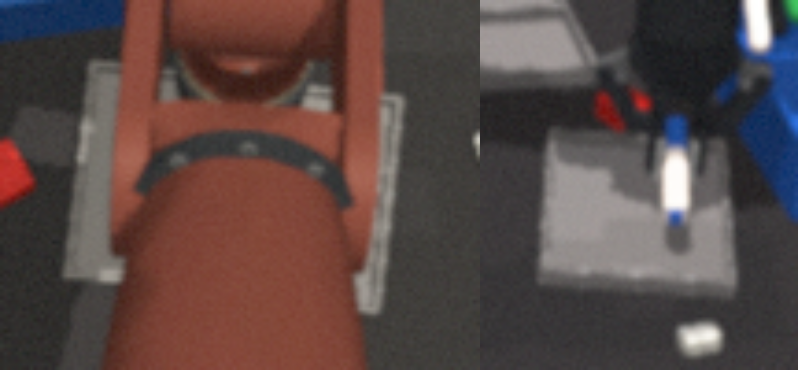

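The marker is held lengthwise over the tray's far half (right panel, around (677,170)). Lower and release, opening only partly.

```bash
python3 -m crank '[-0.08,0,0.4,0.05,0,0,-1,0,0,0.28,0,0,0,-1,0,0,0,0,0,0,-1]'
python3 go.py 676.5 6.3 -27 -8
python3 -m crank '[0,0,0,0,0,0,-0.25,0,0,0,0,0,0,-0.25,0,0,-0.4,0,0,0,-0.25,0,0,-0.8,0,0,0,-0.2,0,0,-0.9,0,0,0,0,0,0,-0.9,0,0,0,0.2]'
python3 go.py 399 -234.6 100 -75.6
```

```text
time: 10.62
ee_pos: [0.6793, 0.0063, -0.0238]
eef_rot: [[0.142, 0.99, 0.009], [0.99, -0.142, 0.001], [0.003, 0.009, -1.0]]
force: [-0.1, 0.9, -0.3]
gripper_width: 0.197
t 10.62 p [679.3   6.3 -23.8] jawyaw -8.2 q1,q6 [-5.  3.] grip 0.197 F [-0.1  0.9 -0.3]
shift units tool [-0.01 -0.07  0.08]  tilt rx,ry to level (units) [ 0.1  -0.03]
turn rz units -0.0 ; after turn shift [-0.01 -0.07  0.08]
time: 11.38
ee_pos: [0.677, 0.0061, 0.1006]
eef_rot: [[0.142, 0.99, 0.007], [0.99, -0.142, 0.002], [0.003, 0.006, -1.0]]
force: [0.5, -0.4, 0.3]
gripper_width: 0.599
t 11.38 p [677.    6.1 100.6] jawyaw -8.2 q1,q6 [-5.  3.] grip 0.599 F [ 0.5 -0.4  0.3]
shift units tool [-6.94 -6.02 -0.04]  tilt rx,ry to level (units) [ 0.07 -0.03]
turn rz units 13.5 ; after turn shift [-8.23  4.1   0.01]
```

```bash
python3 -m crank '[-0.87,-0.75,0,0,0,0,0.2,-0.87,-0.75,0,0,0,0,0.2,-0.87,-0.75,0,0,0,0,0.2,-0.87,-0.75,0,0,0,0,0.2,-0.87,-0.75,0,0,0,0,0.2,-0.87,-0.75,0,0,0,0,0.2,-0.87,-0.75,0,0,0,0,0.2,-0.87,-0.75,0,0,0,0,0.2]'
python3 -m crank '[0,0,0.1,0,0,1,0.2,0,0,0.1,0,0,1,0.2,0,0,0.1,0,0,1,0.2,0,0,0.1,0,0,1,0.2,0,0,0.1,0,0,1,0.2,0,0,0.1,0,0,1,0.2,0,0,0.1,0,0,1,0.2]'
python3 -m crank '[0,0,0.1,0,0,1,0.2,0,0,0.1,0,0,1,0.2,0,0,0.1,0,0,1,0.2,0,0,0.1,0,0,1,0.2,0,0,0.1,0,0,1,0.2,0,0,0.1,0,0,1,0.2,0,0,0.1,0,0,0.5,0.2]'
python3 go.py 399 -234.6 -30 -75.6
python3 - <<'E'
from m import *
c=cam('top');h,s,v=masks(c);blue=((h>95)&(h<125)&(s>120)&(v>70))
show('slim',rect(c,(blue|(v>165)).astype(np.uint8),.018,(290,100,362,160)));P=cloud(c)
m=np.zeros((480,640),bool);m[100:160,290:362]=(v>165)[100:160,290:362];print('z',np.percentile(P[m][:,2],[10,50,90]).round(4))
E
```

```text
time: 12.38
ee_pos: [0.4063, -0.2443, 0.1161]
eef_rot: [[0.135, 0.99, 0.042], [0.991, -0.135, -0.011], [-0.005, 0.043, -0.999]]
force: [-0.4, -0.9, -0.3]
gripper_width: 0.6
time: 13.25
ee_pos: [0.4094, -0.2516, 0.1]
eef_rot: [[0.698, 0.714, 0.057], [0.716, -0.698, -0.025], [0.022, 0.058, -0.998]]
force: [-0.6, 0.3, 0.8]
gripper_width: 0.6
time: 14.12
ee_pos: [0.4161, -0.2565, 0.0834]
eef_rot: [[0.976, 0.208, 0.072], [0.211, -0.977, -0.037], [0.062, 0.052, -0.997]]
force: [0.7, -0.2, 0.5]
gripper_width: 0.598
t 14.12 p [ 416.1 -256.5   83.4] jawyaw -78.0 q1,q6 [-41.  37.] grip 0.598 F [ 0.7 -0.2  0.5]
shift units tool [-0.48 -0.77  2.77]  tilt rx,ry to level (units) [ 0.59 -0.72]
turn rz units -0.5 ; after turn shift [-0.28 -0.64  2.83]
slim [659.6   4.6] L 165.9 W 113.5 long-axis deg 88.8
z [0.0009 0.0045 0.02  ]
```

```bash
python3 -m crank '[0,0,0,0.59,-0.72,-0.5,0.2,0,0,0,0,0,0,0.2]'
python3 go.py 399 -234.6 -30 -75.6
cat > hi.py <<'E'
from m import *
def hi(c,box,z0,z1):
    P=cloud(c);x0,y0,x1,y1=box;p=P[y0:y1,x0:x1].reshape(-1,3);t=p[(p[:,2]>z0)&(p[:,2]<z1)]
    m=np.median(t[:,:2],0);t=t[np.linalg.norm(t[:,:2]-m,axis=1)<.09];w,V=np.linalg.eigh(np.cov(t[:,:2].T));a=V[:,1]
    q=(t[:,:2]-m)@V[:,::-1];print('n',len(t),'mean',(t.mean(0)*1000).round(1),'long deg %.1f'%(np.degrees(np.arctan2(a[1],a[0]))%180),'span',(np.ptp(q,axis=0)*1000).round(0))
E
python3 -c "
from hi import *
c=cam('top');hi(c,(292,112,358,162),.017,.04);cv2.imwrite('pics/a5.png',cv2.resize(c['pixels'][90:280,260:480],None,fx=3,fy=3))"
```

```text
time: 14.42
ee_pos: [0.4166, -0.257, 0.0856]
eef_rot: [[0.967, 0.253, -0.0], [0.253, -0.967, -0.003], [-0.001, 0.003, -1.0]]
force: [0.2, 0.3, -1.0]
gripper_width: 0.599
t 14.43 p [ 416.6 -257.    85.6] jawyaw -75.3 q1,q6 [-40.  36.] grip 0.599 F [ 0.2  0.3 -1. ]
shift units tool [-0.28 -0.66  2.89]  tilt rx,ry to level (units) [0.04 0.01]
turn rz units 0.1 ; after turn shift [-0.29 -0.65  2.89]
n 429 mean [677.6   7.8  21.6] long deg 82.2 span [134.  47.]
```

View pics/a5.png

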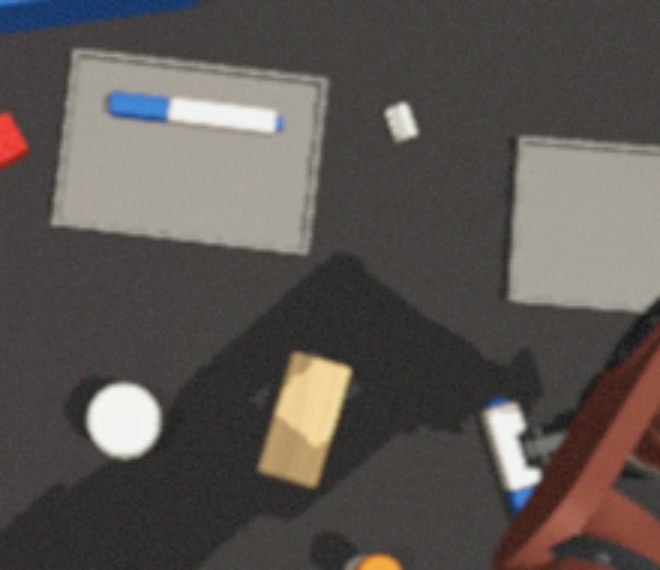

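The slim marker lies flat and parallel in the far half of the long tray at crop (195,112), measured (678,8). Next, the thick marker.

```bash
python3 -m crank '[-0.28,-0.65,0.4,0,0,0,0.2,0,0,0.8,0,0,0,0.2,0,0,0.7,0,0,0,0.2,0,0,0,0,0,0,0.2]'
python3 go.py 399 -234.6 -30 -75.6
```

```text
time: 14.98
ee_pos: [0.398, -0.2337, 0.01]
eef_rot: [[0.968, 0.252, 0.005], [0.252, -0.968, -0.006], [0.004, 0.007, -1.0]]
force: [0.6, 0.4, 0.1]
gripper_width: 0.599
t 14.97 p [ 398.  -233.7   10. ] jawyaw -75.4 q1,q6 [-39.  36.] grip 0.599 F [0.6 0.4 0.1]
shift units tool [0.01 0.02 1.  ]  tilt rx,ry to level (units) [ 0.08 -0.04]
turn rz units 0.0 ; after turn shift [0.02 0.03 1.  ]
```

```bash
python3 -m crank '[0.02,0.03,0.6,0.08,0,0,0.2,0,0,0.4,0,0,0,0.1,0,0,0,0,0,0,-1,0,0,0,0,0,0,-1,0,0,0,0,0,0,-1,0,0,0,0,0,0,-1]' 50
python3 go.py 617.1 14.7 -30 -8
python3 -m crank '[0,0,-0.4,0,0,0,-1,0,0,-0.8,0,0,0,-1,0,0,-0.9,0,0,0,-1,0,0,-0.9,0,0,0,-1,0,0,-0.4,0,0,0,-1,0,0,0,0,0,0,-1]'
python3 go.py 617.1 14.7 100 -8
```

```text
time: 15.72
ee_pos: [0.4035, -0.2382, -0.0248]
eef_rot: [[0.968, 0.251, 0.013], [0.251, -0.968, -0.007], [0.011, 0.01, -1.0]]
force: [0.3, -0.2, -0.5]
gripper_width: 0.265
t 15.72 p [ 403.5 -238.2  -24.8] jawyaw -75.4 q1,q6 [-39.  36.] grip 0.265 F [ 0.3 -0.2 -0.5]
shift units tool [ 6.76 -4.78  0.16]  tilt rx,ry to level (units) [ 0.11 -0.12]
turn rz units -13.5 ; after turn shift [7.   4.41 0.13]
time: 16.48
ee_pos: [0.4026, -0.2378, 0.1213]
eef_rot: [[0.968, 0.251, 0.017], [0.252, -0.968, -0.01], [0.014, 0.014, -1.0]]
force: [0.7, -0.1, -0.2]
gripper_width: 0.264
t 16.48 p [ 402.6 -237.8  121.3] jawyaw -75.4 q1,q6 [-39.  36.] grip 0.264 F [ 0.7 -0.1 -0.2]
shift units tool [ 6.77 -4.77  0.56]  tilt rx,ry to level (units) [ 0.16 -0.16]
turn rz units -13.5 ; after turn shift [7.   4.43 0.53]
```

```bash
python3 -m crank '[0.85,-0.6,0,0.16,-0.16,0,-1,0.85,-0.6,0,0,0,0,-1,0.85,-0.6,0,0,0,0,-1,0.85,-0.6,0,0,0,0,-1,0.85,-0.6,0,0,0,0,-1,0.85,-0.6,0,0,0,0,-1,0.85,-0.6,0,0,0,0,-1,0.85,-0.6,0,0,0,0,-1]'
python3 -m crank '[0,0,0,0,0,-1,-1,0,0,0,0,0,-1,-1,0,0,0,0,0,-1,-1,0,0,0,0,0,-1,-1,0,0,0,0,0,-1,-1,0,0,0,0,0,-1,-1,0,0,0,0,0,-1,-1]'
python3 -m crank '[0,0,0,0,0,-1,-1,0,0,0,0,0,-1,-1,0,0,0,0,0,-1,-1,0,0,0,0,0,-1,-1,0,0,0,0,0,-1,-1,0,0,0,0,0,-1,-1,0,0,0,0,0,-0.5,-1]'
python3 go.py 617.1 14.7 20 -8
```

```text
time: 17.48
ee_pos: [0.6186, 0.0222, 0.1156]
eef_rot: [[0.969, 0.245, -0.009], [0.245, -0.969, -0.0], [-0.009, -0.002, -1.0]]
force: [0.9, -0.4, -0.8]
gripper_width: 0.267
time: 18.35
ee_pos: [0.6139, 0.0266, 0.1068]
eef_rot: [[0.633, 0.773, -0.023], [0.774, -0.634, 0.001], [-0.014, -0.019, -1.0]]
force: [0.3, -0.9, 0.5]
gripper_width: 0.266
time: 19.23
ee_pos: [0.6069, 0.0271, 0.0984]
eef_rot: [[0.099, 0.994, -0.039], [0.995, -0.099, 0.003], [-0.001, -0.039, -0.999]]
force: [0.4, -0.2, -0.7]
gripper_width: 0.268
t 19.23 p [606.9  27.1  98.4] jawyaw -5.7 q1,q6 [-4.  2.] grip 0.268 F [ 0.4 -0.2 -0.7]
shift units tool [-0.28  0.36  1.95]  tilt rx,ry to level (units) [-0.45  0.01]
turn rz units 0.5 ; after turn shift [-0.27  0.3   1.96]
```

```bash
python3 -m crank '[0,0,0,-0.45,0,0.5,-1,0,0,0,0,0,0,-1]'
python3 go.py 617.1 14.7 -19 -8
python3 -m crank '[-0.27,0.28,0.8,0,0,0,-1,0,0,0.8,0,0,0,-1,0,0,0.6,0,0,0,-1,0,0,0,0,0,0,-1]'
python3 go.py 617.1 14.7 -19 -8
```

```text
time: 19.48
ee_pos: [0.6051, 0.0272, 0.0961]
eef_rot: [[0.143, 0.99, -0.003], [0.99, -0.143, -0.002], [-0.002, -0.003, -1.0]]
force: [0.1, 0.4, -0.6]
gripper_width: 0.266
t 19.48 p [605.1  27.2  96.1] jawyaw -8.2 q1,q6 [-4.  4.] grip 0.266 F [ 0.1  0.4 -0.6]
shift units tool [-0.26  0.35  2.88]  tilt rx,ry to level (units) [-0.03  0.03]
turn rz units -0.0 ; after turn shift [-0.27  0.34  2.88]
time: 19.98
ee_pos: [0.6147, 0.0143, 0.0052]
eef_rot: [[0.14, 0.99, -0.005], [0.99, -0.14, -0.002], [-0.002, -0.005, -1.0]]
force: [-0.8, 0.6, -0.0]
gripper_width: 0.268
t 19.98 p [614.7  14.3   5.2] jawyaw -8.1 q1,q6 [-5.  3.] grip 0.268 F [-0.8  0.6 -0. ]
shift units tool [0.02 0.06 0.6 ]  tilt rx,ry to level (units) [-0.06  0.03]
turn rz units -0.0 ; after turn shift [0.02 0.06 0.6 ]
```

```bash
python3 -m crank '[0.02,0.06,0.35,0,0,0,-1,0,0,0.25,0,0,0,-1,0,0,0,0,0,0,-1]'
python3 go.py 617.1 14.7 -20.5 -8
python3 -m crank '[0,0,0,0,0,0,-0.15,0,0,0,0,0,0,-0.15,0,0,-0.4,0,0,0,-0.15,0,0,-0.8,0,0,0,-0.1,0,0,-0.9,0,0,0,0.5,0,0,-0.9,0,0,0,1,0,0,-0.3,0,0,0,1]'
python3 go.py 436.4 67.2 100 0
```

```text
time: 20.35
ee_pos: [0.6192, 0.0146, -0.0183]
eef_rot: [[0.14, 0.99, -0.002], [0.99, -0.14, -0.002], [-0.002, -0.002, -1.0]]
force: [0.2, 0.8, -0.8]
gripper_width: 0.267
t 20.35 p [619.2  14.6 -18.3] jawyaw -8.0 q1,q6 [-5.  3.] grip 0.267 F [ 0.2  0.8 -0.8]
shift units tool [-0.01 -0.05  0.06]  tilt rx,ry to level (units) [-0.02  0.02]
turn rz units -0.0 ; after turn shift [-0.01 -0.05  0.06]
time: 21.22
ee_pos: [0.6216, 0.0148, 0.1242]
eef_rot: [[0.139, 0.99, 0.005], [0.99, -0.139, -0.002], [-0.002, 0.005, -1.0]]
force: [0.4, -0.1, 0.2]
gripper_width: 0.998
t 21.23 p [621.6  14.8 124.2] jawyaw -8.0 q1,q6 [-5.  3.] grip 0.998 F [ 0.4 -0.1  0.2]
shift units tool [ 0.65 -4.77  0.58]  tilt rx,ry to level (units) [0.06 0.02]
turn rz units -1.6 ; after turn shift [ 1.31 -4.63  0.6 ]
```

```bash
python3 -m crank '[0.1,-0.8,0,0,0,0,1,0.1,-0.8,0,0,0,0,1,0.1,-0.8,0,0,0,0,1,0.1,-0.8,0,0,0,0,1,0.1,-0.8,0,0,0,0,1,0.1,-0.8,0,0,0,0,1,0,0,0,0,0,0,1]'
python3 go.py 436.4 67.2 50 -8
python3 -c "
from hi import *
c=cam('top');hi(c,(284,110,362,170),.017,.04);cv2.imwrite('pics/a6.png',cv2.resize(c['pixels'][95:255,250:390],None,fx=3,fy=3))"
```

```text
time: 22.1
ee_pos: [0.4285, 0.0665, 0.1232]
eef_rot: [[0.14, 0.99, 0.007], [0.99, -0.14, -0.003], [-0.002, 0.007, -1.0]]
force: [0.4, -0.3, 0.1]
gripper_width: 1.004
t 22.10 p [428.5  66.5 123.2] jawyaw -8.0 q1,q6 [-0.  8.] grip 1.004 F [ 0.4 -0.3  0.1]
shift units tool [0.05 0.18 1.83]  tilt rx,ry to level (units) [0.08 0.02]
turn rz units -0.0 ; after turn shift [0.05 0.19 1.83]
n 913 mean [645.4  11.1  24.5] long deg 71.6 span [133. 150.]
```

View pics/a6.png

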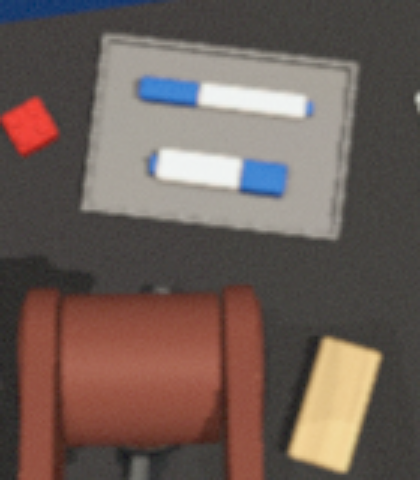

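Both markers lie lengthwise and parallel in the long tray, at crop (225,97) and (218,172). Next, the large jar, aligned before descending over it.

```bash
python3 -m crank '[0.05,0.19,0.3,0.08,0,0,1,0,0,0,0,0,0,1]'
python3 go.py 436.4 67.2 -18 -8
```

```text
time: 22.4
ee_pos: [0.4404, 0.0666, 0.1125]
eef_rot: [[0.141, 0.99, 0.005], [0.99, -0.141, -0.002], [-0.002, 0.005, -1.0]]
force: [-0.6, 1.2, -0.2]
gripper_width: 1.0
t 22.40 p [440.4  66.6 112.5] jawyaw -8.1 q1,q6 [-0.  8.] grip 1.000 F [-0.6  1.2 -0.2]
shift units tool [ 0.01 -0.12  3.26]  tilt rx,ry to level (units) [0.06 0.02]
turn rz units -0.0 ; after turn shift [ 0.   -0.1   3.26]
```

```bash
python3 -m crank '[0,0,0.7,0,0,0,1,0,0,0.7,0,0,0,1,0,0,0.6,0,0,0,1,0,0,0.5,0,0,0,1,0,0,0.4,0,0,0,1,0,0,0,0,0,0,1]'
python3 go.py 436.4 67.2 -18 -8
```

```text
time: 23.15
ee_pos: [0.4493, 0.0646, -0.0029]
eef_rot: [[0.143, 0.99, 0.013], [0.99, -0.143, -0.003], [-0.001, 0.014, -1.0]]
force: [1.0, 0.1, 0.2]
gripper_width: 0.998
t 23.15 p [449.3  64.6  -2.9] jawyaw -8.2 q1,q6 [-1.  8.] grip 0.998 F [1.  0.1 0.2]
shift units tool [ 0.02 -0.33  0.37]  tilt rx,ry to level (units) [0.16 0.01]
turn rz units -0.0 ; after turn shift [ 0.02 -0.33  0.38]
```

```bash
python3 -m crank '[0.02,-0.34,0.1,0.16,0,0,1,0,0,0.25,0,0,0,1,0,0,0,0,0,0,1]'
python3 go.py 436.4 67.2 -18 -8
```

```text
time: 23.52
ee_pos: [0.4374, 0.0674, -0.016]
eef_rot: [[0.143, 0.99, 0.002], [0.99, -0.143, -0.001], [-0.001, 0.002, -1.0]]
force: [-0.3, 0.3, -0.2]
gripper_width: 1.0
t 23.52 p [437.4  67.4 -16. ] jawyaw -8.2 q1,q6 [-0.  8.] grip 1.000 F [-0.3  0.3 -0.2]
shift units tool [-0.01 -0.02  0.05]  tilt rx,ry to level (units) [0.03 0.01]
turn rz units -0.0 ; after turn shift [-0.01 -0.02  0.05]
```

```bash
python3 -m crank '[0,0,0,0,0,0,-0.2,0,0,0,0,0,0,-0.2,0,0,0,0,0,0,-1,0,0,0,0,0,0,-1,0,0,0,0,0,0,-1]' 50
python3 go.py 574.7 266.6 -18 7
python3 -m crank '[0,0,-0.4,0,0,0,-1,0,0,-0.8,0,0,0,-1,0,0,-0.8,0,0,0,-1,0,0,-0.6,0,0,0,-1,0,0,0,0,0,-1,-1,0,0,0,0,0,-1,-1,0,0,0,0,0,-1,-1]'
python3 go.py 574.7 266.6 80 7
```

```text
time: 24.15
ee_pos: [0.4379, 0.0674, -0.0153]
eef_rot: [[0.143, 0.99, 0.003], [0.99, -0.143, -0.001], [-0.0, 0.003, -1.0]]
force: [-0.3, -0.4, 0.1]
gripper_width: 0.593
t 24.15 p [437.9  67.4 -15.3] jawyaw -8.2 q1,q6 [-0.  8.] grip 0.593 F [-0.3 -0.4  0.1]
shift units tool [5.42 2.67 0.07]  tilt rx,ry to level (units) [0.04 0.  ]
turn rz units -3.0 ; after turn shift [4.53 4.   0.07]
time: 25.02
ee_pos: [0.4382, 0.0675, 0.0975]
eef_rot: [[-0.127, 0.992, 0.008], [0.992, 0.127, -0.001], [-0.002, 0.008, -1.0]]
force: [-0.2, -0.2, -2.3]
gripper_width: 0.592
t 25.02 p [438.2  67.5  97.5] jawyaw 7.3 q1,q6 [-0. -8.] grip 0.592 F [-0.2 -0.2 -2.3]
shift units tool [4.51 4.01 0.46]  tilt rx,ry to level (units) [0.09 0.02]
turn rz units 0.1 ; after turn shift [4.52 3.99 0.44]
```

```bash
python3 -m crank '[0.75,0.67,0,0.09,0,0,-1,0.75,0.67,0,0,0,0,-1,0.75,0.67,0,0,0,0,-1,0.75,0.67,0,0,0,0,-1,0.75,0.67,0,0,0,0,-1,0.75,0.67,0,0,0,0,-1,0,0,0,0,0,0,-1]'
python3 go.py 574.7 266.6 10 7
```

```text
time: 25.9
ee_pos: [0.5796, 0.2722, 0.1035]
eef_rot: [[-0.126, 0.992, 0.006], [0.992, 0.126, -0.002], [-0.003, 0.006, -1.0]]
force: [-0.1, 0.4, -0.9]
gripper_width: 0.592
t 25.90 p [579.6 272.2 103.5] jawyaw 7.2 q1,q6 [19. 12.] grip 0.592 F [-0.1  0.4 -0.9]
shift units tool [-0.12 -0.15  2.34]  tilt rx,ry to level (units) [0.07 0.03]
turn rz units 0.0 ; after turn shift [-0.12 -0.14  2.34]
```

```bash
python3 -m crank '[-0.12,-0.15,0.6,0.07,0.03,0,-1,0,0,0.7,0,0,0,-1,0,0,0.6,0,0,0,-1,0,0,0.3,0,0,0,-1,0,0,0,0,0,0,-1]'
python3 go.py 574.7 266.6 -10.5 7
```

```text
time: 26.52
ee_pos: [0.5731, 0.2641, 0.0167]
eef_rot: [[-0.125, 0.992, -0.0], [0.992, 0.125, -0.001], [-0.001, -0.0, -1.0]]
force: [0.0, -1.3, -1.9]
gripper_width: 0.586
t 26.52 p [573.1 264.1  16.7] jawyaw 7.2 q1,q6 [18. 11.] grip 0.586 F [ 0.  -1.3 -1.9]
shift units tool [0.06 0.05 0.68]  tilt rx,ry to level (units) [-0.    0.02]
turn rz units 0.0 ; after turn shift [0.06 0.05 0.68]
```

```bash
python3 -m crank '[0.06,0.05,0.4,0,0,0,-1,0,0,0.2,0,0,0,-1,0,0,0.06,0,0,0,-1,0,0,0,0,0,0,-1]'
python3 go.py 574.7 266.6 -11 7
```

```text
time: 27.02
ee_pos: [0.5769, 0.2674, -0.0087]
eef_rot: [[-0.125, 0.992, 0.004], [0.992, 0.125, -0.0], [-0.001, 0.004, -1.0]]
force: [0.0, -0.7, -1.1]
gripper_width: 0.589
t 27.02 p [576.9 267.4  -8.7] jawyaw 7.2 q1,q6 [19. 11.] grip 0.589 F [ 0.  -0.7 -1.1]
shift units tool [-0.01 -0.06  0.06]  tilt rx,ry to level (units) [0.04 0.01]
turn rz units 0.0 ; after turn shift [-0.01 -0.06  0.06]
```

```bash
python3 -m crank '[0,-0.03,0.06,0,0,0,-1,0,0,0,0,0,0,-1]'
python3 -m crank '[0,0,0,0,0,0,0.45,0,0,0,0,0,0,0.7,0,0,0,0,0,0,0.9]'
python3 go.py 576 266.6 -11 7
python3 -m crank '[0,0,-0.4,0,0,0,0.9,0,0,-0.7,0,0,0,0.9,0,0,-0.9,0,0,0,0.9,0,0,-0.9,0,0,0,0.9,0,0,-0.3,0,0,0,1,0,0,0,0,0,0,1]'
python3 go.py 411.7 -383 100 7
```

```text
time: 27.28
ee_pos: [0.5762, 0.2675, -0.0107]
eef_rot: [[-0.126, 0.992, 0.005], [0.992, 0.126, 0.0], [-0.0, 0.005, -1.0]]
force: [1.3, -0.4, -2.2]
gripper_width: 0.591
time: 27.65
ee_pos: [0.5779, 0.2681, -0.0088]
eef_rot: [[-0.126, 0.992, 0.008], [0.992, 0.126, 0.001], [0.0, 0.008, -1.0]]
force: [-0.2, -0.5, -0.0]
gripper_width: 0.954
t 27.65 p [577.9 268.1  -8.8] jawyaw 7.2 q1,q6 [19. 11.] grip 0.954 F [-0.2 -0.5 -0. ]
shift units tool [-0.03 -0.05  0.05]  tilt rx,ry to level (units) [ 0.1 -0. ]
turn rz units 0.0 ; after turn shift [-0.03 -0.05  0.05]
time: 28.4
ee_pos: [0.578, 0.2682, 0.1279]
eef_rot: [[-0.125, 0.992, 0.012], [0.992, 0.125, 0.003], [0.001, 0.012, -1.0]]
force: [0.3, 0.5, -0.8]
gripper_width: 1.0
t 28.40 p [578.  268.2 127.9] jawyaw 7.2 q1,q6 [19. 11.] grip 1.000 F [ 0.3  0.5 -0.8]
shift units tool [-15.63  -6.17   0.6 ]  tilt rx,ry to level (units) [ 0.14 -0.01]
turn rz units 0.0 ; after turn shift [-15.65  -6.11   0.7 ]
```

```bash
python3 -m crank '[-0.98,-0.39,0,0.14,0,0,1,-0.98,-0.39,0,0,0,0,1,-0.98,-0.39,0,0,0,0,1,-0.98,-0.39,0,0,0,0,1,-0.98,-0.39,0,0,0,0,1,-0.98,-0.39,0,0,0,0,1,-0.98,-0.39,0,0,0,0,1,-0.98,-0.39,0,0,0,0,1]'
python3 -m crank '[-0.98,-0.39,0,0,0,0,1,-0.98,-0.39,0,0,0,0,1,-0.98,-0.39,0,0,0,0,1,-0.98,-0.39,0,0,0,0,1,-0.98,-0.39,0,0,0,0,1,-0.98,-0.39,0,0,0,0,1,-0.98,-0.39,0,0,0,0,1,0,0,0,0,0,0,1]'
python3 go.py 411.7 -383 80 7
python3 -c "
from hi import *
c=cam('top');jar(c,'large',(190,130,250,210),.074)"
```

```text
time: 29.4
ee_pos: [0.4824, -0.0653, 0.1141]
eef_rot: [[-0.132, 0.991, -0.021], [0.991, 0.132, 0.002], [0.004, -0.021, -1.0]]
force: [0.7, -0.4, -0.1]
gripper_width: 1.005
time: 30.4
ee_pos: [0.3969, -0.3571, 0.1]
eef_rot: [[-0.127, 0.991, -0.04], [0.992, 0.128, 0.016], [0.021, -0.038, -0.999]]
force: [-1.6, -0.3, -0.2]
gripper_width: 1.0
t 30.40 p [ 396.9 -357.1  100. ] jawyaw 7.3 q1,q6 [-49. -56.] grip 1.000 F [-1.6 -0.3 -0.2]
shift units tool [-0.7   0.3   0.48]  tilt rx,ry to level (units) [-0.43 -0.24]
turn rz units 0.1 ; after turn shift [-0.69  0.29  0.5 ]
large top pts 431 z 0.0737 mean [574.7 266.5] circ 575.3 267.2 d 52.3
```

```bash
python3 -m crank '[-0.7,0.3,0,-0.43,-0.24,0,1,0,0,0,0,0,0,1]'
python3 go.py 411.7 -383 -20 7
```

```text
time: 30.7
ee_pos: [0.4131, -0.3804, 0.0965]
eef_rot: [[-0.13, 0.992, -0.0], [0.992, 0.13, 0.004], [0.004, 0.0, -1.0]]
force: [0.4, 0.1, -0.5]
gripper_width: 0.997
t 30.70 p [ 413.1 -380.4   96.5] jawyaw 7.5 q1,q6 [-50. -57.] grip 0.997 F [ 0.4  0.1 -0.5]
shift units tool [-0.07 -0.04  2.91]  tilt rx,ry to level (units) [ 0.   -0.04]
turn rz units 0.1 ; after turn shift [-0.06 -0.04  2.91]
```

```bash
python3 -m crank '[-0.07,-0.04,0.8,0,0,0,1,0,0,0.8,0,0,0,1,0,0,0.6,0,0,0,1,0,0,0,0,0,0,1]'
python3 go.py 411.7 -383 -20 7
```

```text
time: 31.2
ee_pos: [0.4139, -0.3807, 0.0064]
eef_rot: [[-0.134, 0.991, 0.001], [0.991, 0.134, 0.005], [0.004, 0.001, -1.0]]
force: [0.2, 0.8, 0.1]
gripper_width: 1.001
t 31.20 p [ 413.9 -380.7    6.4] jawyaw 7.7 q1,q6 [-50. -58.] grip 1.001 F [0.2 0.8 0.1]
shift units tool [-0.05 -0.06  0.66]  tilt rx,ry to level (units) [ 0.02 -0.05]
turn rz units 0.1 ; after turn shift [-0.05 -0.06  0.66]
```

```bash
python3 -m crank '[-0.05,-0.06,0.35,0,0,0,1,0,0,0.3,0,0,0,1,0,0,0,0,0,0,0.2,0,0,0,0,0,0,-0.3,0,0,0,0,0,0,-1,0,0,0,0,0,0,-1,0,0,0,0,0,0,-1]' 50
python3 go.py 411.7 -383 -20 7
python3 -m crank '[0,0,-0.4,0,0,0,-1,0,0,-0.8,0,0,0,-1,0,0,-0.9,0,0,0,-1,0,0,-0.8,0,0,0,-1,0,0,0,0,0,0,-1]'
python3 go.py 562.8 363.9 110 7
```

```text
time: 32.08
ee_pos: [0.4143, -0.3849, -0.0175]
eef_rot: [[-0.135, 0.991, 0.005], [0.991, 0.135, -0.0], [-0.001, 0.005, -1.0]]
force: [0.1, -0.2, -0.3]
gripper_width: 0.431
t 32.08 p [ 414.3 -384.9  -17.5] jawyaw 7.8 q1,q6 [-50. -58.] grip 0.431 F [ 0.1 -0.2 -0.3]
shift units tool [ 0.06 -0.06  0.06]  tilt rx,ry to level (units) [0.06 0.01]
turn rz units 0.2 ; after turn shift [ 0.06 -0.06  0.06]
time: 32.7
ee_pos: [0.4139, -0.3851, 0.1052]
eef_rot: [[-0.135, 0.991, 0.006], [0.991, 0.135, -0.002], [-0.002, 0.006, -1.0]]
force: [-0.8, -0.4, 0.1]
gripper_width: 0.431
t 32.70 p [ 413.9 -385.1  105.2] jawyaw 7.8 q1,q6 [-50. -58.] grip 0.431 F [-0.8 -0.4  0.1]
shift units tool [18.05  6.22 -0.12]  tilt rx,ry to level (units) [0.07 0.03]
turn rz units 0.2 ; after turn shift [18.13  5.98 -0.12]
```

```bash
python3 -m crank '[0.95,0.33,-0.1,0.07,0.03,0,-1,0.95,0.33,-0.1,0,0,0,-1,0.95,0.33,-0.1,0,0,0,-1,0.95,0.33,-0.1,0,0,0,-1,0.95,0.33,-0.1,0,0,0,-1,0.95,0.33,-0.1,0,0,0,-1,0.95,0.33,-0.05,0,0,0,-1,0.95,0.33,-0.05,0,0,0,-1]'
python3 go.py 562.8 363.9 110 7
python3 -m crank '[0.95,0.33,-0.05,0,0,0,-1,0.95,0.33,-0.05,0,0,0,-1,0.95,0.33,-0.05,0,0,0,-1,0.95,0.33,-0.05,0,0,0,-1,0.95,0.33,-0.05,0,0,0,-1,0.95,0.33,-0.05,0,0,0,-1,0,0,0,0,0,0,-1]'
python3 go.py 562.8 363.9 110 7
```

```text
time: 33.7
ee_pos: [0.4731, -0.0597, 0.1252]
eef_rot: [[-0.128, 0.992, -0.011], [0.992, 0.128, 0.006], [0.008, -0.01, -1.0]]
force: [-0.1, -0.1, -0.9]
gripper_width: 0.433
t 33.70 p [473.1 -59.7 125.2] jawyaw 7.4 q1,q6 [-16. -23.] grip 0.433 F [-0.1 -0.1 -0.9]
shift units tool [10.21  3.59  0.42]  tilt rx,ry to level (units) [-0.12 -0.09]
turn rz units 0.1 ; after turn shift [10.24  3.52  0.38]
time: 34.58
ee_pos: [0.516, 0.1866, 0.1281]
eef_rot: [[-0.132, 0.991, -0.025], [0.991, 0.132, 0.006], [0.009, -0.025, -1.0]]
force: [-0.2, 0.3, -1.0]
gripper_width: 0.43
t 34.58 p [516.  186.6 128.1] jawyaw 7.6 q1,q6 [12.  4.] grip 0.430 F [-0.2  0.3 -1. ]
shift units tool [4.23 1.76 0.45]  tilt rx,ry to level (units) [-0.28 -0.1 ]
turn rz units 0.1 ; after turn shift [4.26 1.7  0.45]
```

```bash
python3 -m crank '[0.85,0.35,0,-0.28,-0.1,0,-1,0.85,0.35,0,0,0,0,-1,0.85,0.35,0,0,0,0,-1,0.85,0.35,0,0,0,0,-1,0.85,0.35,0,0,0,0,-1,0,0,0,0,0,0,-1]'
python3 go.py 562.8 363.9 20 7
```

```text
time: 35.33
ee_pos: [0.5591, 0.3614, 0.1175]
eef_rot: [[-0.128, 0.992, -0.013], [0.992, 0.128, -0.01], [-0.008, -0.014, -1.0]]
force: [-1.4, -0.6, -0.4]
gripper_width: 0.429
t 35.33 p [559.1 361.4 117.5] jawyaw 7.4 q1,q6 [27. 20.] grip 0.429 F [-1.4 -0.6 -0.4]
shift units tool [0.07 0.13 2.44]  tilt rx,ry to level (units) [-0.16  0.09]
turn rz units 0.1 ; after turn shift [0.05 0.1  2.44]
```

```bash
python3 -m crank '[0.07,0.12,0.7,-0.16,0.09,0,-1,0,0,0.8,0,0,0,-1,0,0,0.7,0,0,0,-1,0,0,0.4,0,0,0,-1,0,0,0,0,0,0,-1]'
python3 go.py 562.8 363.9 -13 7
```

```text
time: 35.95
ee_pos: [0.5605, 0.3555, 0.0067]
eef_rot: [[-0.125, 0.992, -0.007], [0.992, 0.125, -0.007], [-0.007, -0.008, -1.0]]
force: [-0.8, 0.7, -0.9]
gripper_width: 0.43
t 35.95 p [560.5 355.5   6.7] jawyaw 7.2 q1,q6 [26. 19.] grip 0.430 F [-0.8  0.7 -0.9]
shift units tool [0.2  0.09 0.49]  tilt rx,ry to level (units) [-0.09  0.07]
turn rz units 0.0 ; after turn shift [0.2  0.08 0.49]
```

```bash
python3 -m crank '[0.22,0.07,0.2,-0.09,0.07,0,-1,0,0,0.24,0,0,0,-1,0,0,0.04,0,0,0,-1,0,0,0,0,0,0,-1]'
python3 go.py 562.8 363.9 -13.5 7
```

```text
time: 36.45
ee_pos: [0.5649, 0.3661, -0.0103]
eef_rot: [[-0.125, 0.992, 0.006], [0.992, 0.125, 0.003], [0.002, 0.006, -1.0]]
force: [0.1, -0.5, -0.8]
gripper_width: 0.432
t 36.45 p [564.9 366.1 -10.3] jawyaw 7.2 q1,q6 [27. 20.] grip 0.432 F [ 0.1 -0.5 -0.8]
shift units tool [-0.05 -0.06  0.08]  tilt rx,ry to level (units) [ 0.07 -0.02]
turn rz units 0.0 ; after turn shift [-0.05 -0.06  0.08]
```

```bash
python3 -m crank '[0,-0.03,0.07,0,0,0,-1,0,0,0.02,0,0,0,-1]'
python3 -m crank '[0,0,0,0,0,0,0.1,0,0,0,0,0,0,0.5,0,0,-0.4,0,0,0,0.5,0,0,-0.8,0,0,0,0.5,0,0,-0.9,0,0,0,1,0,0,-0.9,0,0,0,1,0,0,-0.3,0,0,0,1]'
python3 go.py 436.4 -71.2 120 71.8
```

```text
time: 36.7
ee_pos: [0.5642, 0.3664, -0.0133]
eef_rot: [[-0.125, 0.992, 0.007], [0.992, 0.125, 0.003], [0.002, 0.007, -1.0]]
force: [-0.1, 0.0, -1.8]
gripper_width: 0.427
time: 37.58
ee_pos: [0.5644, 0.3664, 0.1274]
eef_rot: [[-0.125, 0.992, 0.01], [0.992, 0.125, 0.005], [0.004, 0.011, -1.0]]
force: [0.8, -0.2, 0.9]
gripper_width: 1.0
t 37.58 p [564.4 366.4 127.4] jawyaw 7.2 q1,q6 [27. 20.] grip 1.000 F [ 0.8 -0.2  0.9]
shift units tool [-10.46  -4.54   0.1 ]  tilt rx,ry to level (units) [ 0.13 -0.04]
turn rz units -12.9 ; after turn shift [ -0.38 -11.39   0.18]
```

```bash
python3 -m crank '[-0.87,-0.38,0,0.13,0,0,1,-0.87,-0.38,0,0,0,0,1,-0.87,-0.38,0,0,0,0,1,-0.87,-0.38,0,0,0,0,1,-0.87,-0.38,0,0,0,0,1,-0.87,-0.38,0,0,0,0,1,-0.87,-0.38,0,0,0,0,1,-0.87,-0.38,0,0,0,0,1]'
python3 -m crank '[-0.87,-0.38,0,0,0,0,1,-0.87,-0.38,0,0,0,0,1,-0.87,-0.38,0,0,0,0,1,0,0,0,0,0,-1,1,0,0,0,0,0,-1,1,0,0,0,0,0,-1,1,0,0,0,0,0,-1,1,0,0,0,0,0,-1,1]'
python3 -m crank '[0,0,0,0,0,-1,1,0,0,0,0,0,-1,1,0,0,0,0,0,-1,1,0,0,0,0,0,-1,1,0,0,0,0,0,-1,1,0,0,0,0,0,-1,1,0,0,0,0,0,-1,1,0,0,0,0,0,-0.5,1]'
python3 go.py 436.4 -71.2 60 71.8
python3 - <<'E'
from hi import *
c=cam('top');jar(c,'small',(150,140,195,210),.054);jar(c,'large',(190,130,250,210),.074)
cv2.imwrite('pics/a7.png',cv2.resize(c['pixels'][110:300,130:400],None,fx=2.5,fy=2.5))
E
```

```text
time: 38.58
ee_pos: [0.4757, 0.0689, 0.1262]
eef_rot: [[-0.13, 0.992, 0.001], [0.992, 0.13, 0.005], [0.005, 0.002, -1.0]]
force: [-0.4, -0.2, -0.4]
gripper_width: 0.999
time: 39.58
ee_pos: [0.4377, -0.0464, 0.1228]
eef_rot: [[-0.544, 0.839, -0.004], [0.839, 0.544, 0.005], [0.007, -0.001, -1.0]]
force: [-0.2, 0.2, -0.5]
gripper_width: 1.0
time: 40.58
ee_pos: [0.4333, -0.0454, 0.1197]
eef_rot: [[-0.949, 0.314, -0.011], [0.314, 0.949, 0.007], [0.012, 0.003, -1.0]]
force: [-0.2, -0.7, 0.2]
gripper_width: 1.001
t 40.58 p [433.3 -45.4 119.7] jawyaw 71.7 q1,q6 [-15. -87.] grip 1.001 F [-0.2 -0.7  0.2]
shift units tool [-0.29 -0.59  1.49]  tilt rx,ry to level (units) [ 0.04 -0.14]
turn rz units -0.0 ; after turn shift [-0.27 -0.59  1.49]
small top pts 230 z 0.0537 mean [562.3 366.2] circ 562.6 366.4 d 38.0
large top pts 430 z 0.0737 mean [574.4 266.7] circ 575.2 266.9 d 53.1
```

View pics/a7.png

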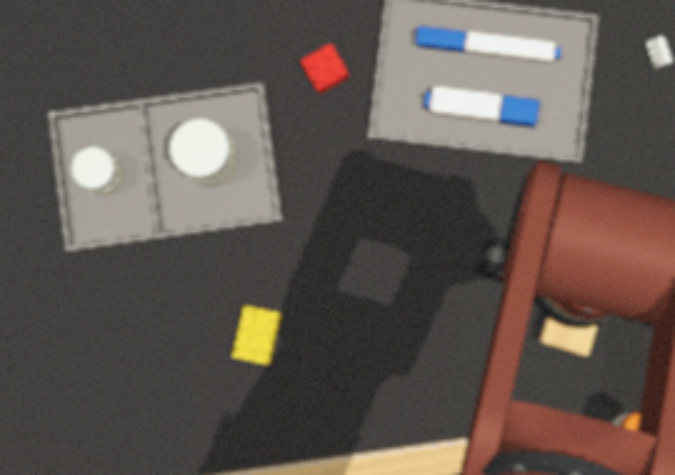

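Both jars stand in their proper bays, the small one at crop (93,168) and the large one at (200,148). Their top heights are right and the brick hasn't been touched. Eraser next.

```bash
python3 -m crank '[-0.29,-0.59,0.3,0.04,-0.14,0,1,0,0,0,0,0,0,1]'
python3 go.py 436.4 -71.2 -28 71.8
```

```text
time: 40.88
ee_pos: [0.4363, -0.0713, 0.1068]
eef_rot: [[-0.949, 0.314, -0.001], [0.314, 0.949, 0.0], [0.001, 0.0, -1.0]]
force: [-0.6, 0.8, 0.5]
gripper_width: 1.001
t 40.88 p [436.3 -71.3 106.8] jawyaw 71.7 q1,q6 [-18. -90.] grip 1.001 F [-0.6  0.8  0.5]
shift units tool [-0.    0.    3.37]  tilt rx,ry to level (units) [ 0.   -0.01]
turn rz units -0.0 ; after turn shift [-0.    0.    3.37]
```

```bash
python3 -m crank '[0,0,0.7,0,0,0,1,0,0,0.8,0,0,0,1,0,0,0.8,0,0,0,1,0,0,0.4,0,0,0,1,0,0,0,0,0,0,1]'
python3 go.py 436.4 -71.2 -28 71.8
```

```text
time: 41.5
ee_pos: [0.4379, -0.0692, -0.0018]
eef_rot: [[-0.948, 0.318, 0.002], [0.318, 0.948, 0.002], [-0.002, 0.003, -1.0]]
force: [-0.6, 0.3, 0.1]
gripper_width: 0.999
t 41.50 p [437.9 -69.2  -1.8] jawyaw 71.5 q1,q6 [-18. -90.] grip 0.999 F [-0.6  0.3  0.1]
shift units tool [ 0.02 -0.06  0.66]  tilt rx,ry to level (units) [0.03 0.02]
turn rz units -0.1 ; after turn shift [ 0.02 -0.06  0.66]
```

```bash
python3 -m crank '[0.02,-0.06,0.4,0,0,0,1,0,0,0.26,0,0,0,1,0,0,0,0,0,0,0.2,0,0,0,0,0,0,-0.4,0,0,0,0,0,0,-1,0,0,0,0,0,0,-1,0,0,0,0,0,0,-1]' 50
python3 go.py 436.4 -71.2 -28 71.8
python3 -m crank '[0,0,-0.4,0,0,0,-1,0,0,-0.8,0,0,0,-1,0,0,-0.9,0,0,0,-1,0,0,-0.8,0,0,0,-1,0,0,0,0,0,-0.8,-1,0,0,0,0,0,-0.8,-1,0,0,0,0,0,-0.9,-1]'
python3 go.py 584.7 -305 90 84.3
```

```text
time: 42.38
ee_pos: [0.4394, -0.0718, -0.0269]
eef_rot: [[-0.948, 0.318, 0.008], [0.318, 0.948, 0.001], [-0.007, 0.003, -1.0]]
force: [-0.6, 0.2, -0.7]
gripper_width: 0.512
t 42.38 p [439.4 -71.8 -26.9] jawyaw 71.5 q1,q6 [-18. -90.] grip 0.512 F [-0.6  0.2 -0.7]
shift units tool [ 0.08 -0.01  0.03]  tilt rx,ry to level (units) [0.04 0.08]
turn rz units -0.1 ; after turn shift [ 0.08 -0.01  0.03]
time: 43.25
ee_pos: [0.4396, -0.0722, 0.0999]
eef_rot: [[-0.995, 0.098, 0.014], [0.098, 0.995, -0.002], [-0.014, -0.0, -1.0]]
force: [0.7, -0.5, -0.4]
gripper_width: 0.519
t 43.25 p [439.6 -72.2  99.9] jawyaw 84.4 q1,q6 [ -18. -103.] grip 0.519 F [ 0.7 -0.5 -0.4]
shift units tool [-4.18 -5.44  0.31]  tilt rx,ry to level (units) [-0.    0.16]
turn rz units 0.0 ; after turn shift [-4.19 -5.43  0.25]
```

```bash
python3 -m crank '[-0.6,-0.78,0,0,0.16,0,-1,-0.6,-0.78,0,0,0,0,-1,-0.6,-0.78,0,0,0,0,-1,-0.6,-0.78,0,0,0,0,-1,-0.6,-0.78,0,0,0,0,-1,-0.6,-0.78,0,0,0,0,-1,-0.6,-0.78,0,0,0,0,-1,0,0,0,0,0,0,-1]'
python3 go.py 584.7 -305 0 84.3
```

```text
time: 44.25
ee_pos: [0.5904, -0.3128, 0.1098]
eef_rot: [[-0.995, 0.096, 0.007], [0.096, 0.995, -0.003], [-0.007, -0.002, -1.0]]
force: [-0.8, 0.2, -0.6]
gripper_width: 0.515
t 44.25 p [ 590.4 -312.8  109.8] jawyaw 84.5 q1,q6 [ -34. -118.] grip 0.515 F [-0.8  0.2 -0.6]
shift units tool [0.18 0.19 2.74]  tilt rx,ry to level (units) [-0.03  0.08]
turn rz units 0.0 ; after turn shift [0.16 0.18 2.75]
```

```bash
python3 -m crank '[0.17,0.18,0.8,0,0.08,0,-1,0,0,0.9,0,0,0,-1,0,0,0.7,0,0,0,-1,0,0,0.2,0,0,0,-1,0,0,0,0,0,0,-1]'
python3 go.py 584.7 -305 -22.5 84.3
```

```text
time: 44.88
ee_pos: [0.5845, -0.3029, 0.0087]
eef_rot: [[-0.995, 0.095, 0.002], [0.095, 0.995, -0.003], [-0.002, -0.002, -1.0]]
force: [0.5, 0.5, -1.3]
gripper_width: 0.515
t 44.88 p [ 584.5 -302.9    8.7] jawyaw 84.5 q1,q6 [ -33. -118.] grip 0.515 F [ 0.5  0.5 -1.3]
shift units tool [-0.01 -0.05  0.78]  tilt rx,ry to level (units) [-0.03  0.02]
turn rz units 0.0 ; after turn shift [-0.01 -0.05  0.78]
```

```bash
python3 -m crank '[0,-0.05,0.4,0,0,0,-1,0,0,0.3,0,0,0,-1,0,0,0.06,0,0,0,-1,0,0,0,0,0,0,-1]'
python3 go.py 584.7 -305 -22.5 84.3
```

```text
time: 45.38
ee_pos: [0.5865, -0.3064, -0.0202]
eef_rot: [[-0.995, 0.095, 0.006], [0.095, 0.995, -0.005], [-0.007, -0.005, -1.0]]
force: [0.3, -0.2, -0.6]
gripper_width: 0.52
t 45.38 p [ 586.5 -306.4  -20.2] jawyaw 84.5 q1,q6 [ -34. -118.] grip 0.520 F [ 0.3 -0.2 -0.6]
shift units tool [0.05 0.03 0.06]  tilt rx,ry to level (units) [-0.05  0.08]
turn rz units 0.0 ; after turn shift [0.05 0.03 0.06]
```

```bash
python3 -m crank '[0,0,0.06,0,0,0,-1,0,0,0,0,0,0,0.2,0,0,0,0,0,0,0.4,0,0,-0.4,0,0,0,0.4,0,0,-0.8,0,0,0,0.4,0,0,-0.9,0,0,0,0.4,0,0,-0.9,0,0,0,0.4,0,0,-0.5,0,0,0,0.4]'
python3 -m crank '[0.9,0,-0.3,0,0,0,0.4,0.9,0,-0.3,0,0,0,0.4,0.9,0,-0.3,0,0,0,0.4,0.9,0,0,0,0,0,0.4,0.9,0,0,0,0,0,0.4,0,0,0,0,0,0,0.4,0,0,0,0,0,0,0.4]'
python3 - <<'E'
from hi import *
for n,b in(('top',None),('side',None)):
    c=cam(n);cv2.imwrite(f'pics/end_{n}.png',c['pixels'])
    if n=='top':
        h,s,v=masks(c)
        hi(c,(425,130,495,200),.026,.045)
        show('brick',rect(c,((h>20)&(h<35)&(s>120)&(v>100)).astype(np.uint8),.02,(210,225,255,265)))
        jar(c,'small',(150,140,195,210),.054);jar(c,'large',(190,130,250,210),.074)
        hi(c,(292,112,358,133),.017,.04);hi(c,(292,136,345,162),.022,.04)
E
```

```text
time: 46.38
ee_pos: [0.5863, -0.306, 0.1259]
eef_rot: [[-0.995, 0.095, 0.009], [0.095, 0.995, -0.007], [-0.009, -0.006, -1.0]]
force: [1.2, -0.1, -0.3]
gripper_width: 0.696
time: 47.25
ee_pos: [0.4043, -0.2895, 0.167]
eef_rot: [[-0.995, 0.095, 0.017], [0.094, 0.995, -0.014], [-0.018, -0.012, -1.0]]
force: [0.0, -1.1, -0.5]
gripper_width: 0.697
n 822 mean [ 584.5 -303.    33.6] long deg 174.3 span [96. 47.]
brick [410.9 225.1] L 51.8 W 38.1 long-axis deg 166.7
small top pts 234 z 0.0538 mean [562.2 366. ] circ 562.3 366.4 d 38.1
large top pts 433 z 0.0740 mean [574.5 266.5] circ 575.2 266.7 d 52.2
n 413 mean [678.4   8.8  21.8] long deg 83.5 span [138.  47.]
n 453 mean [617.7  12.8  27.7] long deg 81.2 span [104.  26.]
```

View pics/end_top.png

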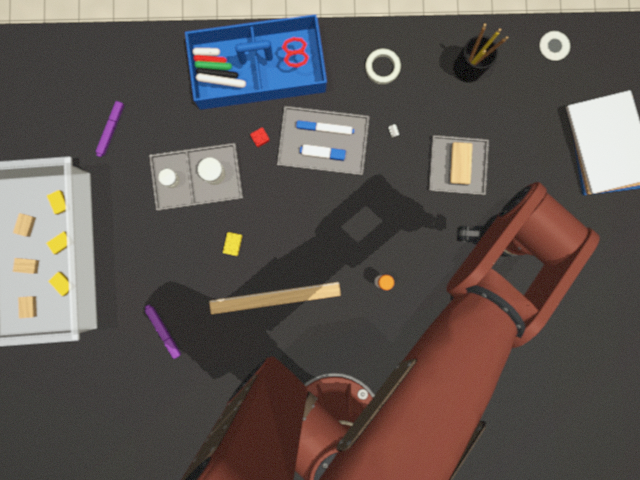

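View pics/end_side.png

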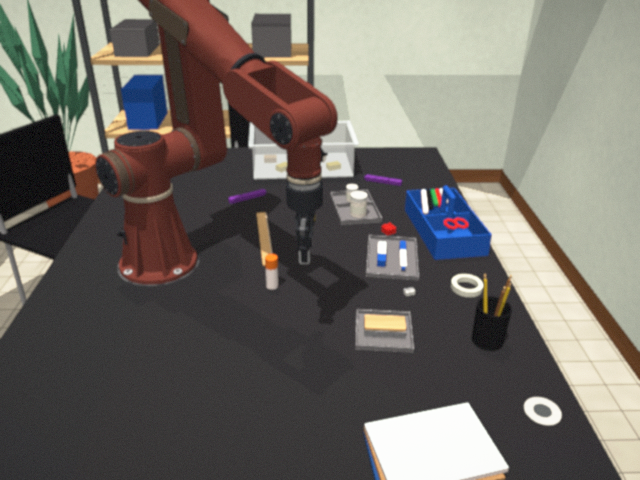

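The final top view shows markers at (325,128) and (323,152), jars at (167,177) and (209,169), the eraser at (461,163), and the brick still at (232,244). The side view agrees, with the gripper clear of everything. Handing in.

```bash
python3 -c "
from cell import bot
print(bot.finish_job(), bot.sense()['time'])"
```

```text
the job is handed in; nothing more can be done
the job is handed in; nothing more can be done
```

The job is done and handed in at about 47 s of robot time. I placed the five things in the order asked: slim marker, thick marker, large jar, small jar, eraser.

**Last checks, from the top camera's ranges and both pictures:**
- **Markers:** both are in the long tray at (678, 9) and (618, 13) mm. They lie within about 2° of its long axis, with their tops about 22 and 28 mm above the table, as expected for lying flat on the floor.
- **Jars:** both are upright, the large one at (575, 267) mm in the larger bay (top at 74 mm) and the small one at (562, 366) mm in the smaller bay (top at 54 mm).
- **Eraser:** it lies felt side down and centred in the square tray, with its top at 34 mm.
- **Untouched things:** the brick's measured position did not change, and the purple look-alikes look unmoved in the top pictures.
- **Robot:** the gripper is clear of everything, and wrist forces stayed within a few newtons at every reading.

**What disagreed:**
- **Fingertip height:** the real fingertips sit about 34 mm higher than the reported TCP. My first close on the slim marker therefore shut on air, touching nothing. I measured the offset with the side camera and allowed for it from then on.
- **Marker height reading:** the thick marker's first range check in the tray mixed both markers together. The separate final readings above replace it.

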